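Load the seed drawers of a budgie cage and lock them

TASK

Slide every seed drawer that is on the table, nose first, into the slot of its own width in the cage base until it comes up against the stop inside; then, with the mallet and not with the fingers, strike the sprung locking peg over each loaded drawer fully down. Finally lay the mallet in its own outlined place in the tool rack, head in the pocket and handle between the ribs, leaving the dustpan, bowl and ring perch where they are.

Things in the scene. Friction and masses are not known exactly. Their poses are not given: they have to be found in the camera images.
- base: low white plastic cage base, fixed, 240 deep (x), 270 wide, 47 mm high, wire top off. Origin: on the table under the middle of the front face (x=0); +x leads into the base. Front 95 mm: closed ledge (roof 39 to 47 mm up) with three blind slots opening in the face; behind it a shallow tub. Grey strips on the roof are as wide as the slots; +y to -y: wide, middle, narrow
- rack: fixed wooden tool rack, plate 190 x 130 x 4 mm with 10 mm high ribs, two places side by side along x: the wide pocket on the +y side with a dark inlaid mallet outline is the mallet's; the narrow lane on the -y side, brush outline, is for a brush that is not here. Origin: on the table under its centre
- mallet_place (a point): point on the rack's plate (4 mm above the table) under the middle of the mallet's head when stored; x points from handle to head. Ribs 10 mm high: head pocket 60 mm wide (y), end rib 28 mm ahead; the handle's end lies between ribs 30 mm apart, 110 to 145 mm behind; the plate from 17 to 110 mm behind is free of ribs out to 50 mm either side
- mallet: mallet: black rubber head 44 (x) x 52 x 52 mm, square beech handle 20 x 20 mm running to -x (22 to 142 mm from the origin). Origin: centre of the head, on the handle's axis, 26 mm above what it rests on; all four sides of the head are alike. About 0.2 kg, centre of mass inside the head
- drawer_narrow: narrow white plastic seed drawer, open tray 84 (x) x 34 x 29 mm, about 70 g; may be absent. Origin: underside, centre of the tray without its grip. +x: the tapered nose, 42 mm from the origin, goes first into the slot. Behind the tray a low tongue leads to an upright grip fin 24 long (x), 16 thick (y), 50 mm high, centre 66 mm to -x of the origin; it stays outside
- slot_narrow (a point): middle of the mouth of the narrow slot, on the slot's floor (6 mm above the table), in the front face; slot 38 mm wide, 33 mm high; a sill slopes up to its floor over the 14 mm before the face; x points into the slot, hidden stop 80 mm in (the drawer's origin is then 38 mm in)
- drawer_mid: middle-width white plastic seed drawer, open tray 84 (x) x 46 x 29 mm, about 70 g; may be absent. Origin: underside, centre of the tray without its grip. +x: the tapered nose, 42 mm from the origin, goes first into the slot. Behind the tray a low tongue leads to an upright grip fin 24 long (x), 16 thick (y), 50 mm high, centre 66 mm to -x of the origin; it stays outside
- slot_mid (a point): middle of the mouth of the middle slot, on the slot's floor (6 mm above the table), in the front face; slot 50 mm wide, 33 mm high; a sill slopes up to its floor over the 14 mm before the face; x points into the slot, hidden stop 80 mm in (the drawer's origin is then 38 mm in)
- drawer_wide: wide white plastic seed drawer, open tray 84 (x) x 58 x 29 mm, about 70 g; may be absent. Origin: underside, centre of the tray without its grip. +x: the tapered nose, 42 mm from the origin, goes first into the slot. Behind the tray a low tongue leads to an upright grip fin 24 long (x), 16 thick (y), 50 mm high, centre 66 mm to -x of the origin; it stays outside
- slot_wide (a point): middle of the mouth of the wide slot, on the slot's floor (6 mm above the table), in the front face; slot 62 mm wide, 33 mm high; a sill slopes up to its floor over the 14 mm before the face; x points into the slot, hidden stop 80 mm in (the drawer's origin is then 38 mm in)
- lock_narrow (a joint): sprung locking peg of the narrow slot, m: near 0 = up, 0.012 = fully down. Spring 200 N/m and friction 4.5 N: about 7 N drives it fully down and it stays. A hidden tooth on it drops in behind the nose of the drawer; a drawer more than about 2.5 mm short of its stop blocks it
- peg_narrow (a point): centre of the round top of the narrow slot's steel locking peg (20 mm diameter), on the ledge roof over the middle of that slot, 45 mm behind the front face; 20 mm above the roof when up, 8 mm when fully down; moves with it
- lock_mid (a joint): sprung locking peg of the middle slot, m: near 0 = up, 0.012 = fully down. Spring 200 N/m and friction 4.5 N: about 7 N drives it fully down and it stays. A hidden tooth on it drops in behind the nose of the drawer; a drawer more than about 2.5 mm short of its stop blocks it
- peg_mid (a point): centre of the round top of the middle slot's steel locking peg (20 mm diameter), on the ledge roof over the middle of that slot, 45 mm behind the front face; 20 mm above the roof when up, 8 mm when fully down; moves with it
- lock_wide (a joint): sprung locking peg of the wide slot, m: near 0 = up, 0.012 = fully down. Spring 200 N/m and friction 4.5 N: about 7 N drives it fully down and it stays. A hidden tooth on it drops in behind the nose of the drawer; a drawer more than about 2.5 mm short of its stop blocks it
- peg_wide (a point): centre of the round top of the wide slot's steel locking peg (20 mm diameter), on the ledge roof over the middle of that slot, 45 mm behind the front face; 20 mm above the roof when up, 8 mm when fully down; moves with it
- dustpan: bystander: small aluminium dustpan, 100 x 100 x 30 mm with a 70 mm handle; origin under the pan's centre
- nest_bowl: bystander: pale blue ceramic nest bowl, 90 mm across, 42 mm high; origin under its centre
- ring_perch: bystander: bamboo ring perch lying flat, 110 mm across, 12 mm high; origin under its centre
There are look-alikes about, which are no part of the job. Leave any red look-alike of the drawer_mid alone. Several things have the shape of the mallet; the one meant has the colours described above.

How it is judged:
On the way, in this order (a step that is already met when the one before it is completed fails the run):
1. every drawer present is fully home in the slot of its own width (x of drawer_narrow in the frame of slot_narrow between 0.0345 and 0.042 m and y of drawer_narrow in the frame of slot_narrow between -0.006 and 0.006 m and z of drawer_narrow in the frame of slot_narrow between -0.004 and 0.006 m and angle between the x axis of drawer_narrow and the x axis of slot_narrow, either way round below 0.12 rad and x of drawer_mid in the frame of slot_mid between 0.0345 and 0.042 m and y of drawer_mid in the frame of slot_mid between -0.006 and 0.006 m and z of drawer_mid in the frame of slot_mid between -0.004 and 0.006 m and angle between the x axis of drawer_mid and the x axis of slot_mid, either way round below 0.12 rad and x of drawer_wide in the frame of slot_wide between 0.0345 and 0.042 m and y of drawer_wide in the frame of slot_wide between -0.006 and 0.006 m and z of drawer_wide in the frame of slot_wide between -0.004 and 0.006 m and angle between the x axis of drawer_wide and the x axis of slot_wide, either way round below 0.12 rad), for 0.2 s.
2. the mallet has driven down the locking peg over every loaded drawer (z of peg_narrow in the frame of drawer_narrow below 0.0517 m and z of peg_mid in the frame of drawer_mid below 0.0517 m and z of peg_wide in the frame of drawer_wide below 0.0517 m and contact force between mallet and base above 0.5 N), for 0.01 s.
At the end, for the whole second after the job is handed in: Every drawer present is in its own slot within 3.5 mm of the stop, the peg over each is within 2.7 mm of fully down, and the mallet rests released in its rack place: head within 10 mm of its spot in x and y, down on the plate within 5 mm, handle along the lane within 0.15 rad (all of step 1 and z of peg_narrow in the frame of drawer_narrow below 0.0517 m and z of peg_mid in the frame of drawer_mid below 0.0517 m and z of peg_wide in the frame of drawer_wide below 0.0517 m and x of mallet in the frame of mallet_place between -0.01 and 0.01 m and y of mallet in the frame of mallet_place between -0.01 and 0.01 m and z of mallet in the frame of mallet_place below 0.031 m and angle between the x axis of mallet and the x axis of mallet_place, either way round below 0.15 rad and linear speed of mallet below 0.02 m/s); the robot touches nothing.
It fails at once if a bystander is moved more than 30 mm (distance of any of dustpan, nest_bowl, ring_perch from where it was at the start of the episode above 0.03 m).
It fails at once if the fingers press a locking peg (contact force between the fingers and lock_narrow above 1.5 N or contact force between the fingers and lock_mid above 1.5 N or contact force between the fingers and lock_wide above 1.5 N).
Of drawer_narrow, drawer_mid, drawer_wide only 2 to 3 are there at a start; the rules pass over those that are not, and their reading is None.
At some moment in a run one of drawer_narrow, drawer_mid, drawer_wide, mallet may be knocked a few centimetres aside while the robot is not near it.
Once in a run the grip may slacken for a moment while it holds something.
It also fails if it takes over 210 s, if anything falls off the work surface, if the arm or the gripper's body presses on something with over 40 N, if the wrist force passes 120 N, or if a joint passes its speed limit or range.

ROBOT

A 6-joint arm with a two-finger parallel gripper is mounted at the origin on the work surface. World frame = base frame: x ahead of the robot, y to its left, z up, the work surface at z = 0. Lengths are in m, angles in rad, forces in N, time in s.
With the tool pointing down it reaches from about 0.4 to 0.825 m from the base axis. Payload 7 kg.
Tool frame: the origin (TCP) lies at the very end of the fingers, on their centre line; the grasp point (between the pads) lies 19 mm behind it (tcp_to_grasp is the distance from the TCP to the grasp point, in m); x points along the fingers, z is the direction in which the jaws open and shut, and the axes are right-handed (so a half turn about x gives the same grasp; the last joint's range is limited). The gripper opens to 88 mm and grips with 3 to 60 N. Pads are 19 mm wide; open, the fingers measure 130 mm over their backs; the gripper's body (78 mm by 193 mm) begins 47 mm behind the grasp point.
Start: joints at [0.288, 0.359, 0.012, 0, -1.224, -0.288], TCP at [0.675, -0, 0.227] pointing down, gripper open.
Joint ranges: [-3.07, 3.07], [-1.43, 2.12], [-1.02, 1.25], [-3.03, 1.67], [-3.05, -0], [-3.03, 3.03]. Speed limits (rad/s): [2.39, 2.39, 3.01, 3.14, 3.14, 3.14].

INTERFACE

Orientations are given as [roll, pitch, yaw] about the fixed x, y, z axes, in that order (R = Rz(yaw) Ry(pitch) Rx(roll)).
In Python, from station import get_state, grab_frame, job_done, tcp_to_grasp gives the robot as it stands. The module is installed in compiled form; this text tells all that it offers.
- The arm moves only by the shell command python3 -m crank 'ROWS' [FORCE]. ROWS is JSON, a list of rows, each a list of 7 numbers: the shift along the tool's x, y, z in m, then the turn, a rotation vector about the tool's x, y, z in rad, then the opening, from 0 (shut) to 1 (fully open). In form: [[x, y, z, wx, wy, wz, fingers], ...]. A call has 1 to 10 rows; each row is the pose to reach, as a shift and turn from the pose commanded when the call began, along the tool's axes at that moment; what a row does not reach only later rows make up. A row lasts 1/8 s, in which the tool goes at most 62.5 mm and 10.7 degrees, less where a joint would pass 70% of its speed; a pose out of reach is approached as far as the arm can. A call with a gripper value outside its range is refused whole. The fingers move at their own pace and stop on an object; FORCE is the grip in N (left out, the last holds). Time passes only in rows, so rows that repeat a pose let the fingers close. It gives the time, the measured TCP pose, the force and the opening at its end, in the units of the state.
- get_state(): the state, without advancing time (a new reading comes with each control period).
- grab_frame(name): name is "scene" or "side" or "wrist"; returns a dict with "pixels" (420x560x3 uint8, red, green, blue), "vfov" (degrees; the focal length in pixels is half the picture's height over the tangent of half this angle, whatever the lens; pixels are square), "cx", "cy" (the principal point, pixels), "k1" (the pictures are not rectified: a ray, as slopes to the right and down, at radius r is drawn at 1 + k1 r^2 times it, then the intrinsics apply), "extrinsics" (4x4, takes a point from world to camera coordinates). Camera axes: x right, y up, looking along -z (the intrinsics and any distortion apply to the point x, -y, -z); pixel columns grow to the right and rows downward; lengths in m; the calibration is good to about 2 mm. A picture is of the moment at which its call begins. There is no depth.
- job_done(): hands the job in, once; it reports no verdict.
The state is a dict: "t": time; "q": joint angles; "qd": joint speeds; "joint_efforts": joint torques, N m; "eef_pos": TCP position; "ee_rot": TCP orientation; "force": force on the tool from outside, world axes, zero at the start; "moment": the same for the moment, N m; "width": finger opening in m.
Only numpy, scipy, OpenCV 4.12 (cv2) and the standard library are available. Lean on these libraries where they do the work, as an engineer would, in place of code of your own. Each camera call takes 0.05 s, during which the arm holds its last target.

## Working session

There is one attempt and no reset: what is moved stays moved. The work goes in short steps, Python scripts to look and compute and a shell command to move; the robot and the scene stay as the last step left them, time stands still between calls to the robot, and variables do not carry over. Pictures are saved under pics/ and viewed, and the job is handed in when it is done.

```bash
mkdir -p pics; ls
python3 - <<'E'
from station import *
import cv2
print(get_state(), tcp_to_grasp)
for n in ["scene","side","wrist"]:
    f=grab_frame(n); cv2.imwrite(f"pics/{n}0.png",f["pixels"][:,:,::-1])
    print(n,f["vfov"],f["cx"],f["cy"],f["k1"],f["extrinsics"].round(4).tolist() if hasattr(f["extrinsics"],"round") else f["extrinsics"])
E
```

```text
pics
{'t': 0.0, 'q': array([ 2.88124032e-01,  3.59404470e-01,  1.10591978e-02, -3.72238212e-04,
       -1.22408387e+00, -2.88110879e-01]), 'qd': array([ 1.33054118e-03, -3.93034654e-04, -7.25618524e-04,  1.01728281e-03,
        1.70966909e-06, -3.46840113e-04]), 'joint_efforts': array([-8.00930356e-04, -5.82726967e+01,  2.93058443e+01,  6.99745238e+00,
        6.93249181e-03, -2.06530804e-04]), 'eef_pos': array([ 6.74511844e-01, -2.44163377e-06,  2.25607475e-01]), 'ee_rot': array([ 0.07702473,  1.56912642, -3.06468154]), 'force': array([ 0.44176894, -0.0962222 ,  0.14361552]), 'moment': array([-0.03890676, -0.02948735,  0.04790656]), 'width': 0.08767978660719104} 0.0188
scene 57.591519765556235 278.21632545364986 216.59691012788443 0.031735679127762394 [[0.5942, 0.8043, -0.0045, -0.3014], [-0.6332, 0.4713, 0.6139, 0.2644], [0.4959, -0.3619, 0.7894, -1.248], [0.0, 0.0, 0.0, 1.0]]
side 43.126494467753055 273.72249317133065 201.4853037839963 -0.12364992217837212 [[-0.9869, -0.161, -0.0124, 0.463], [0.065, -0.4665, 0.8821, -0.1071], [-0.1478, 0.8697, 0.4709, -1.3494], [0.0, 0.0, 0.0, 1.0]]
wrist 64.11364699330026 285.5457332394562 209.40956152675713 -0.06307933164434579 [[-1.0, -0.0004, 0.0013, 0.6739], [0.0, -0.9688, -0.248, 0.0313], [0.0014, -0.248, 0.9688, -0.3897], [0.0, 0.0, 0.0, 1.0]]
```

View pics/scene0.png

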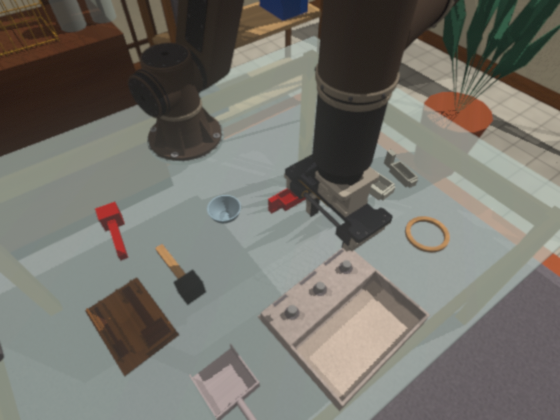

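View pics/side0.png

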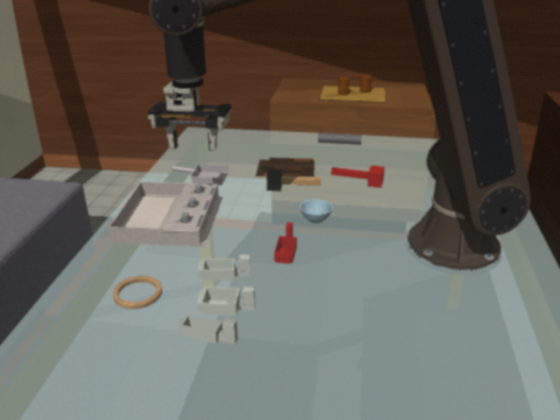

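View pics/wrist0.png

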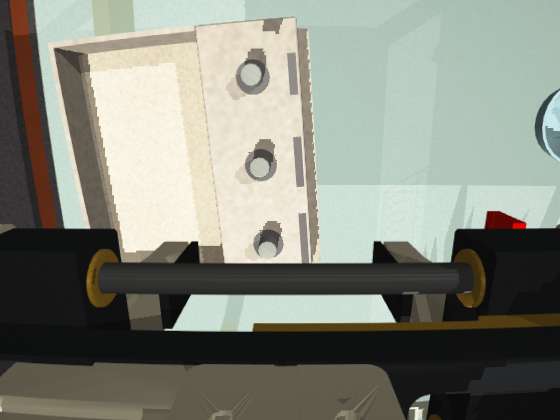

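```bash
cat > h.py <<'E'
import numpy as np, cv2
from station import *
from scipy.spatial.transform import Rotation as Ro
from scipy.optimize import least_squares
def cam(f):
    H=f["pixels"].shape[0]; F=H/2/np.tan(np.radians(f["vfov"])/2)
    return F,f["cx"],f["cy"],f["k1"],np.array(f["extrinsics"])
def proj(f,P):
    F,cx,cy,k,E=cam(f); P=np.atleast_2d(P); c=P@E[:3,:3].T+E[:3,3]
    s=np.c_[c[:,0]/-c[:,2],-c[:,1]/-c[:,2]]; r2=(s**2).sum(1,keepdims=True)
    s=s*(1+k*r2); return np.c_[F*s[:,0]+cx,F*s[:,1]+cy]
def unp(f,uv,z):
    F,cx,cy,k,E=cam(f); uv=np.atleast_2d(np.array(uv,float)); d=np.c_[(uv[:,0]-cx)/F,(uv[:,1]-cy)/F]
    s=d.copy()
    for _ in range(20): s=d/(1+k*(s**2).sum(1,keepdims=True))
    ray=np.c_[s[:,0],-s[:,1],-np.ones(len(s))]@E[:3,:3]; C=-E[:3,:3].T@E[:3,3]
    return C+ray*((z-C[2])/ray[:,2])[:,None]
def snap(n,name,crop=None,sc=1,marks=None):
    f=grab_frame(n); im=f["pixels"][:,:,::-1].copy()
    if marks is not None:
        pass
    if crop: x0,y0,x1,y1=crop; im=im[y0:y1,x0:x1]
    im=cv2.resize(im,None,fx=sc,fy=sc,interpolation=cv2.INTER_CUBIC); cv2.imwrite(f"pics/{name}.png",im); return f
def R(): return Ro.from_euler('xyz',get_state()['ee_rot']).as_matrix()
def st():
    s=get_state(); print('t',round(s['t'],2),'pos',s['eef_pos'].round(4),'rot',s['ee_rot'].round(3),'F',s['force'].round(2),'w',round(s['width'],4),'q',s['q'].round(2)); return s
def plan(dpos,yaw_extra=0):
    "tool-axis shift for world shift"
    r=R(); print('tool shift',(r.T@np.array(dpos)).round(4))
def fit(f,pts,uv,z0=0,guess=(0.6,0,0)):
    pts=np.array(pts,float); uv=np.array(uv,float)
    def res(p):
        c,s=np.cos(p[2]),np.sin(p[2]); W=np.c_[p[0]+c*pts[:,0]-s*pts[:,1],p[1]+s*pts[:,0]+c*pts[:,1],pts[:,2]+z0]
        return (proj(f,W)-uv).ravel()
    r=least_squares(res,guess); return r.x,np.abs(r.fun).max(),r.fun.reshape(-1,2)
E
python3 - <<'E'
from h import *
print(R().round(3))
f=snap("side","side_dr",(160,230,300,360),5)
print(unp(f,[[199,268],[250,265],[203,300],[253,298],[184,327],[235,332],[285,255],[316,207],[138,291]],0.0).round(3))
f=snap("scene","scene_c",(60,180,260,420),2.5)
print(unp(f,[[190,287],[110,213],[131,324],[223,208],[225,380],[428,233]],0.02).round(3))
E
```

```text
[[-0.001 -0.    -1.   ]
 [-0.    -1.     0.   ]
 [-1.     0.     0.001]]
[[ 0.618  0.198  0.   ]
 [ 0.5    0.168  0.   ]
 [ 0.575  0.315  0.   ]
 [ 0.468  0.291 -0.   ]
 [ 0.59   0.407 -0.   ]
 [ 0.483  0.405  0.   ]
 [ 0.422  0.113  0.   ]
 [ 0.369 -0.144  0.   ]
 [ 0.731  0.307  0.   ]]
[[ 0.506 -0.254  0.02 ]
 [ 0.184 -0.319  0.02 ]
 [ 0.509 -0.399  0.02 ]
 [ 0.349 -0.069  0.02 ]
 [ 0.73  -0.295  0.02 ]
 [ 0.733  0.309  0.02 ]]
```

View pics/side_dr.png

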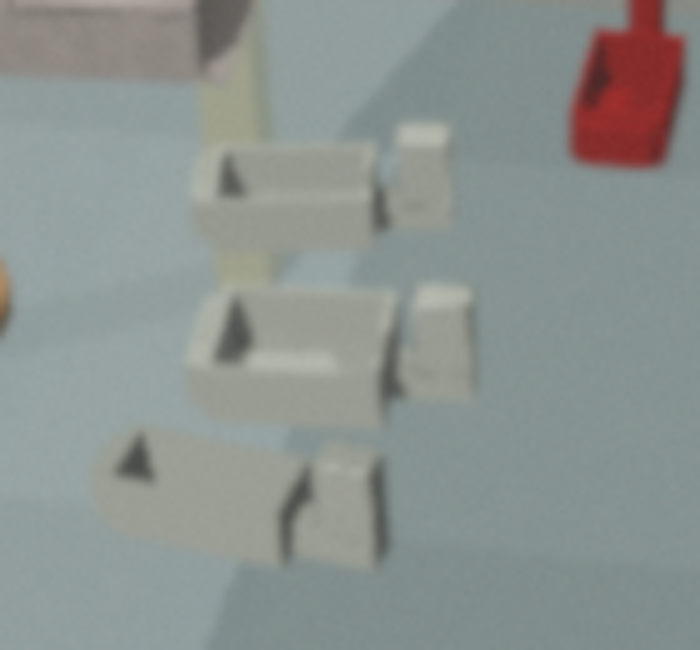

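View pics/scene_c.png

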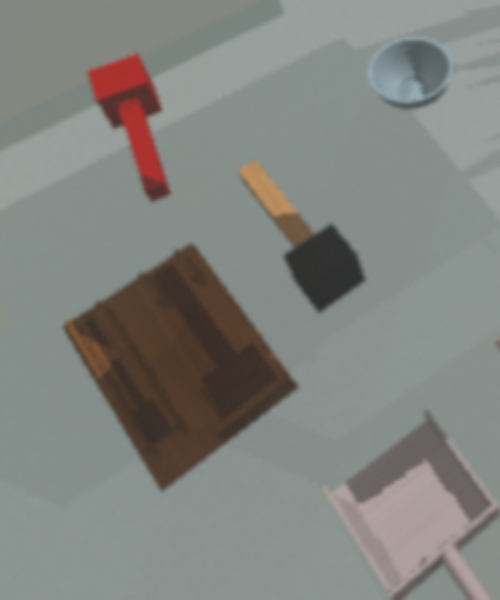

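```bash
python3 - <<'E'
from h import *
f=grab_frame("wrist")
# peg tops approx z=.067, px
print(unp(f,[[252,76],[260,167],[267,250]],0.067).round(4))
cv2.imwrite("pics/w1.png",cv2.resize(f["pixels"][0:270,180:330,::-1],None,fx=3,fy=2.2 and 3,interpolation=cv2.INTER_CUBIC)[:600*3])
E
python3 - <<'E'
import cv2
im=cv2.imread('pics/wrist0.png')[0:270,190:330]; cv2.imwrite('pics/w1b.png',cv2.resize(im,None,fx=2.2,fy=2.2,interpolation=cv2.INTER_CUBIC))
E
```

```text
[[ 0.7044 -0.1082  0.067 ]
 [ 0.6985 -0.0263  0.067 ]
 [ 0.693   0.0576  0.067 ]]
```

View pics/w1b.png

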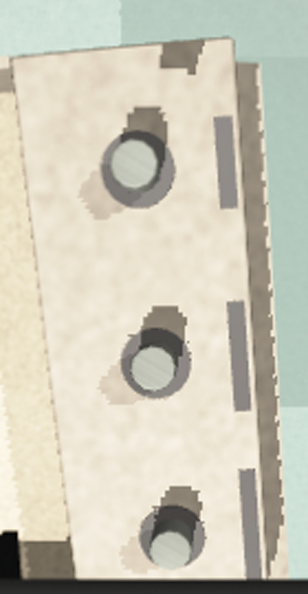

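```bash
python3 -m crank '[[-0.03,-0.04,0.02,0,0,0,1],[-0.06,-0.09,0.04,0,0,0,1],[-0.075,-0.12,0.05,0,0,0,1],[-0.075,-0.12,0.05,0,0,0,1]]'
python3 - <<'E'
from h import *
st(); f=snap("wrist","w2",(0,0,560,300),1.42)
E
```

```text
t: 0.8
eef_pos: [0.6249, 0.1223, 0.3035]
ee_rot: [-2.679, 1.568, 0.466]
force: [-0.5, -0.9, 0.4]
width: 0.0878
t 0.8 pos [0.6249 0.1223 0.3035] rot [-2.679  1.568  0.466] F [-0.5  -0.92  0.4 ] w 0.0878 q [ 0.5   0.26  0.04  0.   -1.35 -0.5 ]
```

View pics/w2.png

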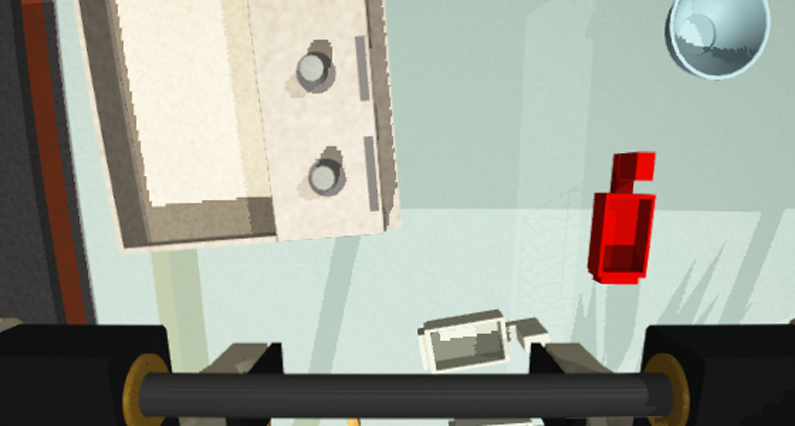

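```bash
python3 - <<'E'
from h import *
f=grab_frame("wrist"); s=1.42
a=unp(f,np.array([[368,40],[383,231],[277,241],[122,250]])/s,0.047); print(a.round(4)); print(unp(f,np.array([[400,227]])/s,0).round(4))
print(unp(f,np.array([[312,68],[322,178]])/s,0.067).round(4))
d=a[1]-a[0];print(np.arctan2(-d[0],d[1])); d=a[1]-a[2]; print(np.arctan2(d[1],d[0])+np.pi, np.arctan2(-(a[1]-a[3])[1],-(a[1]-a[3])[0]))
E
python3 -m crank '[[0,-0.05,0.02,0,0,0,1],[0,-0.1,0.04,0,0,0,1],[0,-0.15,0.07,0,0,0,1],[0,-0.18,0.07,0,0,0,1],[0,-0.18,0.07,0,0,0,1]]'
python3 - <<'E'
from h import *
st(); f=snap("wrist","w3",(0,0,560,300),1.42)
E
```

```text
[[ 0.6552 -0.0518  0.047 ]
 [ 0.6443  0.1018  0.047 ]
 [ 0.7373  0.1106  0.047 ]
 [ 0.879   0.1181  0.047 ]]
[[0.6301 0.1033 0.    ]]
[[ 0.6973 -0.0266  0.067 ]
 [ 0.6922  0.0568  0.067 ]]
0.07100018093205171
0.09356736146179045 0.06907456774225074
t: 1.52
eef_pos: [0.5552, 0.3011, 0.3003]
ee_rot: [0.805, 1.569, -2.335]
force: [0.1, -0.5, -0.9]
width: 0.0876
t 1.52 pos [0.5552 0.3011 0.3003] rot [ 0.805  1.569 -2.335] F [ 0.14 -0.49 -0.9 ] w 0.0876 q [ 0.81  0.25  0.03  0.   -1.35 -0.8 ]
```

View pics/w3.png

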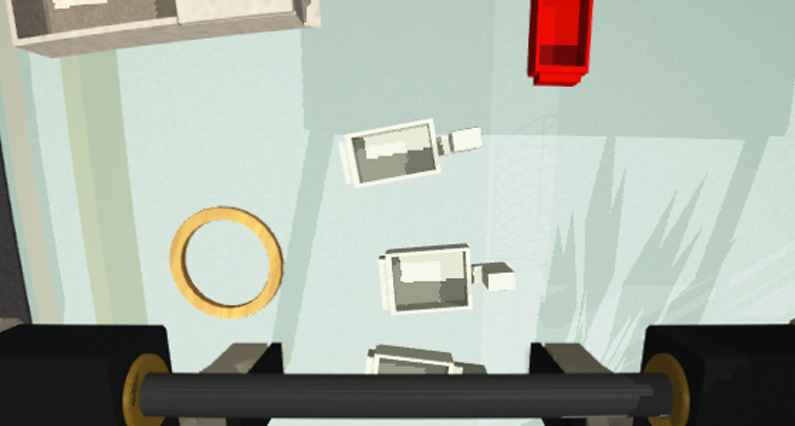

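Run:
```python
from h import *
f=snap("wrist","w3a",(225,70,385,235),4);
```

```text
(no output)
```

View pics/w3a.png

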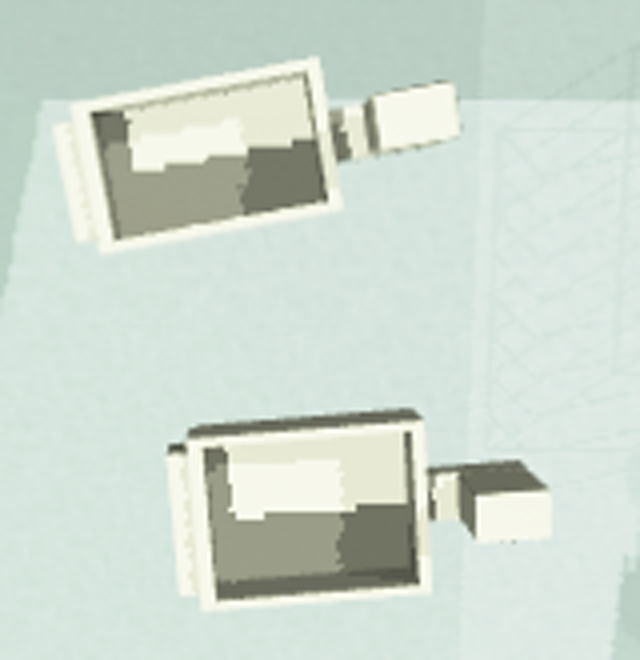

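Run:
```python
from h import *
f=grab_frame("wrist")
c=lambda L:np.array(L)/4+[225,70]
for n,r,fin in [("A",[[73,106],[320,58],[342,208],[100,252]],[[370,98],[457,83],[461,135],[378,155]]),("B",[[190,437],[422,415],[430,592],[205,608]],[[475,492],[549,490],[551,538],[480,541]])]:
    p=unp(f,c(r),.029)[:,:2]; q=unp(f,c(fin),.05)[:,:2]
    print(n,'widths',np.linalg.norm(p[0]-p[3]).round(4),np.linalg.norm(p[1]-p[2]).round(4),'len',np.linalg.norm(p[0]-p[1]).round(4),np.linalg.norm(p[3]-p[2]).round(4))
    ax=(p[0]+p[3]-p[1]-p[2])/2; print('yaw',np.arctan2(ax[1],ax[0]),'rear mid',(p[1]+p[2])/2,'fin',q.mean(0),'fin len',np.linalg.norm(q[0]-q[1]))
    d=(p[1]+p[2])/2-q.mean(0);print('yaw2',np.arctan2(d[1],d[0]),np.linalg.norm(d))
```

```text
A widths 0.0447 0.0453 len 0.077 0.077
yaw 0.17925312491751977 rear mid [0.52740422 0.20822885] fin [0.50380087 0.20485066] fin len 0.025697942395460607
yaw2 0.14215777385332964 0.02384386556184083
B widths 0.0579 0.0596 len 0.0753 0.0753
yaw 0.08456996365752546 rear mid [0.49445327 0.32528498] fin [0.46974661 0.32412431] fin len 0.023186873569571113
yaw2 0.04694370604634059 0.024733908935778863
```

```bash
python3 -m crank '[[0.02,0.01,0.005,-0.18,0,0,1],[0.04,0.03,0.01,-0.36,0,0,1],[0.06,0.04,0.02,-0.54,0,0,0.8],[0.08,0.055,0.03,-0.72,0,0,0.7],[0.1,0.07,0.04,-0.9,0,0,0.6],[0.12,0.08,0.045,-1.08,0,0,0.6],[0.14,0.0965,0.051,-1.26,0,0,0.6],[0.16,0.0965,0.051,-1.44,0,0,0.6],[0.17,0.0965,0.051,-1.6,0,0,0.6],[0.17,0.0965,0.051,-1.74,0,0,0.6]]' 30
python3 - <<'E'
from h import *
st(); print(R().round(3)); f=snap("wrist","w4",(0,0,560,420),1.42)
E
```

```text
t: 2.92
eef_pos: [0.5039, 0.2016, 0.1306]
ee_rot: [-1.013, 1.569, -2.411]
force: [0.4, -0.5, 0.1]
width: 0.0527
t 2.92 pos [0.5039 0.2016 0.1306] rot [-1.013  1.569 -2.411] F [ 0.35 -0.51  0.12] w 0.0527 q [ 0.74  0.23 -0.41 -0.   -0.93  1.  ]
[[-0.001  0.985  0.171]
 [-0.001  0.171 -0.985]
 [-1.    -0.002  0.001]]
```

View pics/w4.png

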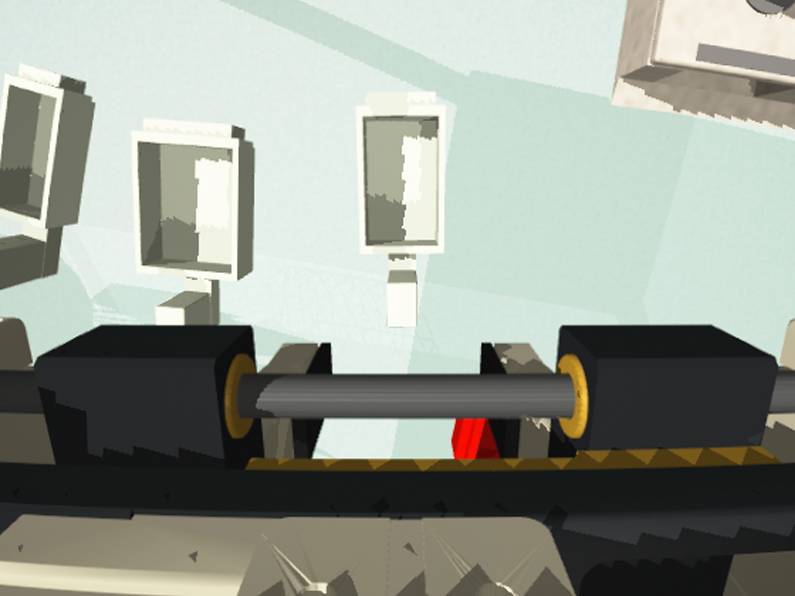

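Run:
```python
from h import *
f=grab_frame("wrist"); s=1.42
p=unp(f,np.array([[357,107],[440,107],[442,253],[359,253]])/s,.029)[:,:2]; q=unp(f,np.array([[388,283],[416,283],[416,327],[387,327]])/s,.05)[:,:2]
ax=(p[0]+p[1]-p[2]-p[3])/2; print(p,np.arctan2(ax[1],ax[0]),q,q.mean(0))
y=R()[:,1];print(np.arctan2(y[1],y[0]))
# others: narrow at left (cols 0-90)
n=unp(f,np.array([[7,67],[62,83],[46,221]])/s,.029);print(n, np.linalg.norm(n[0]-n[1]))
```

```text
[[0.59914796 0.24488548]
 [0.60676775 0.20258851]
 [0.53195931 0.18671273]
 [0.52380528 0.23185435]] 0.19019180214747153 [[0.51468739 0.21327242]
 [0.51725578 0.19905883]
 [0.49384386 0.19469105]
 [0.49111835 0.2097698 ]] [0.50422634 0.20419803]
0.16899453463344913
[[0.59075364 0.43449055 0.029     ]
 [0.58661721 0.40234201 0.029     ]
 [0.51117541 0.40983973 0.029     ]] 0.03241355111209185
```

```bash
python3 -m crank '[[0.03,0,-0.0025,-0.01,0,0,0.6],[0.07,0,-0.0025,-0.01,0,0,0.6],[0.1,0,-0.0025,-0.01,0,0,0.6],[0.114,0,-0.0025,-0.01,0,0,0.6],[0.114,0,-0.0025,-0.01,0,0,0.6],[0.114,0,-0.0025,-0.01,0,0,0],[0.114,0,-0.0025,-0.01,0,0,0],[0.114,0,-0.0025,-0.01,0,0,0],[0.114,0,-0.0025,-0.01,0,0,0]]' 35
python3 - <<'E'
from h import *
st(); print(R().round(3))
E
```

```text
t: 4.15
eef_pos: [0.5037, 0.2061, 0.018]
ee_rot: [2.109, 1.57, 0.717]
force: [-0.1, 0.2, -0.2]
width: 0.0182
t 4.15 pos [0.5037 0.2061 0.018 ] rot [2.109 1.57  0.717] F [-0.07  0.23 -0.18] w 0.0182 q [ 0.75  0.37 -0.52  0.   -0.67  1.  ]
[[ 0.001  0.984  0.178]
 [ 0.     0.178 -0.984]
 [-1.     0.001 -0.   ]]
```

```bash
python3 -m crank '[[-0.03,0,0,0,0,0,0],[-0.075,0,0,0,0,0,0],[-0.08,-0.01,0.05,0.03,0,0,0],[-0.08,-0.018,0.1,0.06,0,0,0],[-0.08,-0.026,0.15,0.09,0,0,0],[-0.08,-0.034,0.2,0.108,0,0,0],[-0.08,-0.04,0.243,0.108,0,0,0],[-0.08,-0.04,0.243,0.108,0,0,0],[-0.08,-0.04,0.243,0.108,0,0,0]]' 35
python3 - <<'E'
from h import *
st(); print(R().round(3)); f=snap("wrist","w5",(0,0,560,420),1.42)
E
```

```text
t: 5.28
eef_pos: [0.5075, -0.0404, 0.0976]
ee_rot: [2.839, 1.571, 1.338]
force: [-0.1, 0.3, -0.3]
width: 0.0157
t 5.28 pos [ 0.5075 -0.0404  0.0976] rot [2.839 1.571 1.338] F [-0.05  0.32 -0.35] w 0.0157 q [ 0.31  0.21 -0.52 -0.   -0.84  1.33]
[[ 0.     0.998  0.07 ]
 [ 0.     0.07  -0.998]
 [-1.     0.    -0.   ]]
```

View pics/w5.png

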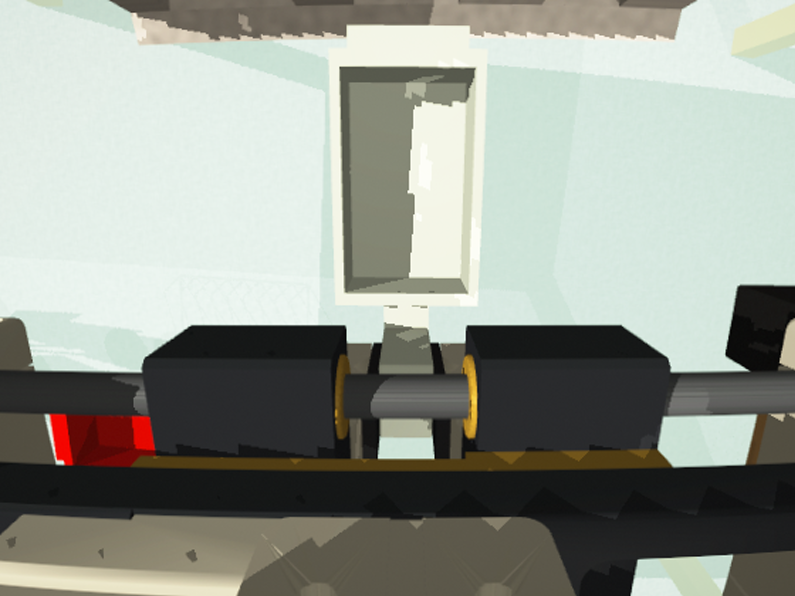

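Run:
```python
from h import *
f=snap("wrist","w5a",(80,0,500,60),1.9); s=1.42
print(unp(f,np.array([[328,49],[488,49],[479,304],[336,304]])/s,.109).round(4))
print(unp(f,np.array([[140,43],[676,38]])/s,0.0).round(4))
```

```text
[[ 0.6075 -0.0101  0.109 ]
 [ 0.6108 -0.0559  0.109 ]
 [ 0.5353 -0.0612  0.109 ]
 [ 0.532  -0.0155  0.109 ]]
[[ 0.6311  0.1043  0.    ]
 [ 0.6531 -0.1665  0.    ]]
```

View pics/w5a.png

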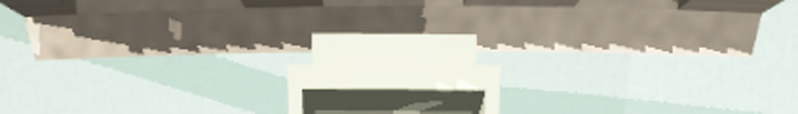

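```bash
python3 -m crank '[[0.04,0,0,0,0,0,0],[0.0725,0,0,0,0,0,0],[0.0725,0,0,0,0,0,0],[0.0725,0,0,0,0,0,0],[0.0725,0.02,0,0,0,0,0],[0.0725,0.035,0,0,0,0,0],[0.0725,0.05,0,0,0,0,0],[0.0725,0.05,0,0,0,0,0]]' 35
python3 - <<'E'
from h import *
st(); print(R().round(3)); f=snap("wrist","w6",(0,0,560,420),1.42)
E
```

```text
t: 6.38
eef_pos: [0.5597, -0.0364, 0.0259]
ee_rot: [1.639, 1.568, 0.14]
force: [2.3, 0.9, 2.6]
width: 0.0153
t 6.38 pos [ 0.5597 -0.0364  0.0259] rot [1.639 1.568 0.14 ] F [2.34 0.91 2.6 ] w 0.0153 q [ 0.28  0.38 -0.48  0.   -0.7   1.36]
[[ 0.003  0.997  0.071]
 [ 0.     0.071 -0.997]
 [-1.     0.003 -0.   ]]
```

View pics/w6.png

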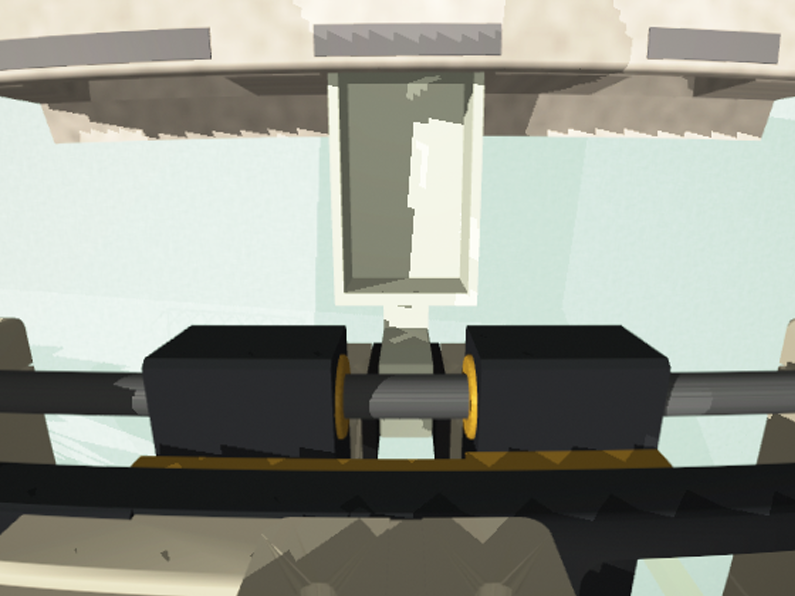

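```bash
python3 -m crank '[[0,0.02,0,0,0,0,0],[0,0.04,0,0,0,0,0],[0,0.055,0,0,0,0,0],[0,0.055,0,0,0,0,0]]' 35;  python3 -m crank '[[0,0.004,0,0,0,0,0],[0,0.008,0,0,0,0,0],[0,0.012,0,0,0,0,0],[0,0.012,0,0,0,0,0]]'
```

```text
t: 6.92
eef_pos: [0.6127, -0.0331, 0.0256]
ee_rot: [1.042, 1.57, -0.457]
force: [2.1, -0.9, 3.5]
width: 0.0158
t: 7.42
eef_pos: [0.6228, -0.0325, 0.0256]
ee_rot: [-1.39, 1.569, -2.89]
force: [-3.8, -1.9, 8.5]
width: 0.016
```

```bash
python3 -m crank '[[0,0.002,0,0,0,0,0],[0,0.004,0,0,0,0,0],[0,0.004,0,0,0,0,0]]'; python3 -m crank '[[0,0.003,0,0,0,0,0],[0,0.003,0,0,0,0,0]]'
python3 - <<'E'
from h import *
snap("wrist","w7",(0,0,560,420),1.42)
E
```

```text
t: 7.8
eef_pos: [0.6248, -0.0323, 0.0256]
ee_rot: [-1.495, 1.566, -2.996]
force: [-11.5, 0.8, 14.8]
width: 0.0161
t: 8.05
eef_pos: [0.625, -0.0324, 0.0255]
ee_rot: [-1.518, 1.561, -3.019]
force: [-20.4, 2.0, 22.0]
width: 0.0157
```

View pics/w7.png

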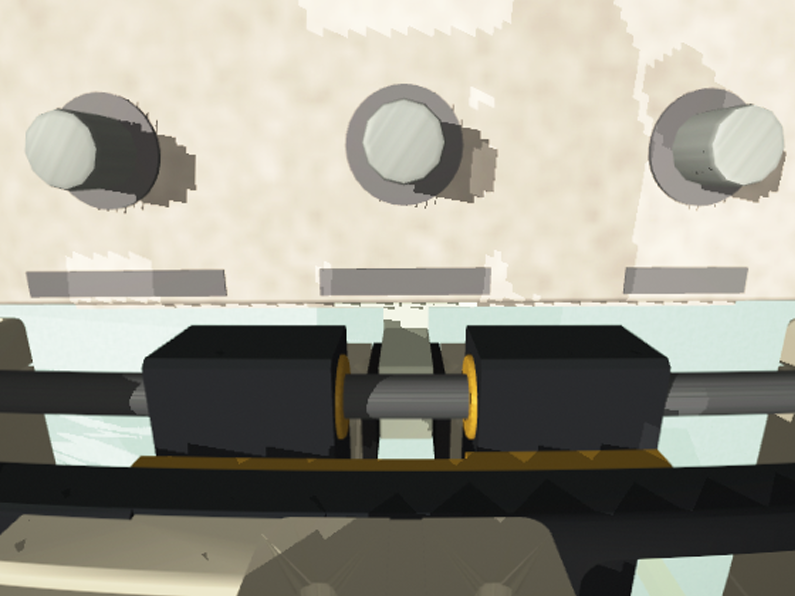

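```bash
python3 -m crank '[[0,-0.004,0,0,0,0,0],[0,-0.006,0,0,0,0,0.5],[0,-0.006,0,0,0,0,0.5],[0,-0.006,0,0,0,0,0.5],[-0.04,-0.006,0,0,0,0,0.5],[-0.08,-0.02,0,0,0,0,0.6],[-0.1,-0.04,0,0,0,0,0.6],[-0.1,-0.04,0,0,0,0,0.6]]'
python3 - <<'E'
from h import *
st();snap("wrist","w8",(0,0,560,420),1.42)
snap("side","s8",(100,120,300,360),2.5)
E
```

```text
t: 9.1
eef_pos: [0.5916, -0.0342, 0.127]
ee_rot: [1.758, 1.567, 0.259]
force: [-0.1, -0.5, -1.1]
width: 0.0524
t 9.1 pos [ 0.5916 -0.0342  0.127 ] rot [1.758 1.567 0.259] F [-0.07 -0.54 -1.05] w 0.0524 q [ 0.27  0.31 -0.31  0.   -0.95  1.37]
```

View pics/w8.png

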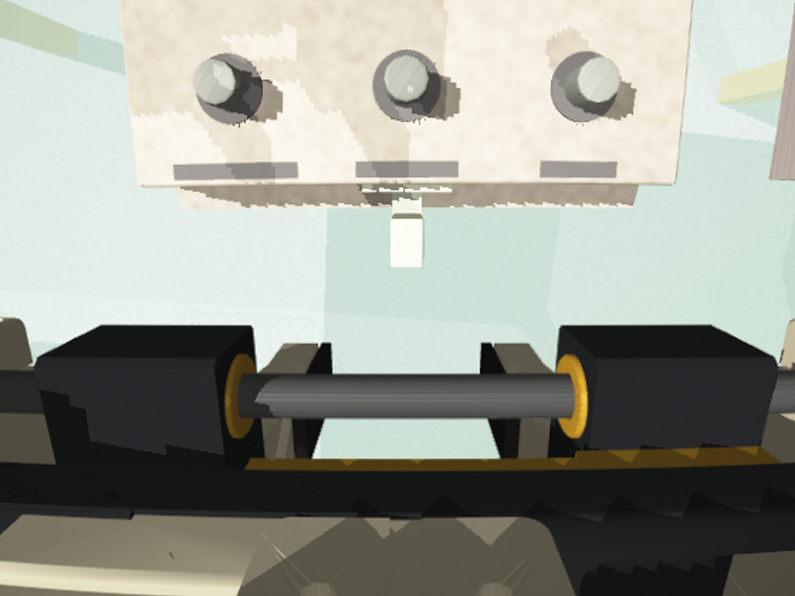

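View pics/s8.png

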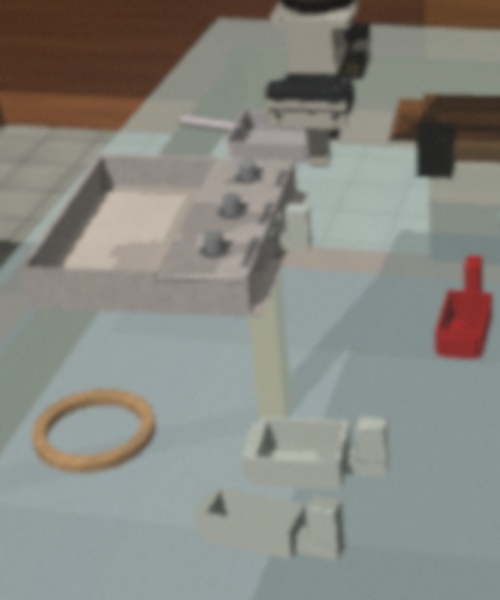

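```bash
python3 - <<'E'
from h import *
f=grab_frame("wrist"); s=1.42
q=unp(f,np.array([[391,218],[422,218],[422,267],[391,267]])/s,.056)[:,:2]; print(q,q.mean(0))
e=unp(f,np.array([[142,186],[674,184]])/s,.047)[:,:2]; print(e, e.mean(0)); d=e[0]-e[1]; d/=np.linalg.norm(d); n=np.array([d[1],-d[0]]); print('yaw',np.arctan2(n[1],n[0]),'fin dist',(q.mean(0)-e[0])@n, 'lat',(q.mean(0)-e.mean(0))@d)
for m in [[(175,165),(298,163)],[(356,163),(458,163)],[(541,162),(617,162)]]:
    g=unp(f,np.array(m)/s,.047)[:,:2]; print('strip',g.mean(0),(g.mean(0)-e.mean(0))@d,np.linalg.norm(g[0]-g[1]))
p=unp(f,np.array([[214,81],[405,78],[599,79]])/s,.067); print(p)
E
python3 -m crank '[[0,-0.03,-0.06,0,0,0,0.6],[-0.03,-0.06,-0.12,0,0,0,0.6],[-0.03,-0.085,-0.18,0,0,0,0.6],[-0.03,-0.11,-0.24,0,0,0,0.6],[-0.03,-0.13,-0.3,0,0,0,0.6],[-0.03,-0.15,-0.34,0,0,0,0.6],[-0.03,-0.15,-0.34,0,0,0,0.6],[-0.03,-0.15,-0.34,0,0,0,0.6]]'
python3 - <<'E'
from h import *
st();snap("wrist","w9",(0,0,560,420),1.42)
E
```

```text
[[ 0.63747628 -0.02369204]
 [ 0.6385299  -0.03835097]
 [ 0.61499095 -0.04023246]
 [ 0.61391141 -0.02521612]] [ 0.62622714 -0.0318729 ]
[[ 0.64436413  0.10075574]
 [ 0.6642422  -0.16190901]] [ 0.65430316 -0.03057663]
yaw 0.07553450782810216 fin dist -0.028093791967459168 lat 0.0008261212586392217
strip [0.6576715  0.05328377] 0.0833671057847837 0.06072286846894706
strip [ 0.66353285 -0.02943317] 0.0004437026520701625 0.04906646852025855
strip [ 0.67050625 -0.11257082] -0.0829831194940284 0.03744540721859786
[[ 0.69195209  0.05592169  0.067     ]
 [ 0.69808116 -0.02602303  0.067     ]
 [ 0.70463114 -0.10915766  0.067     ]]
t: 10.25
eef_pos: [0.4172, 0.2943, 0.154]
ee_rot: [-0.675, 1.569, -2.174]
force: [0.8, -0.0, 0.7]
width: 0.0526
t 10.25 pos [0.4172 0.2943 0.154 ] rot [-0.675  1.569 -2.174] F [ 0.83 -0.03  0.73] w 0.0526 q [ 1.    0.15 -0.45 -0.   -0.97  0.64]
```

View pics/w9.png

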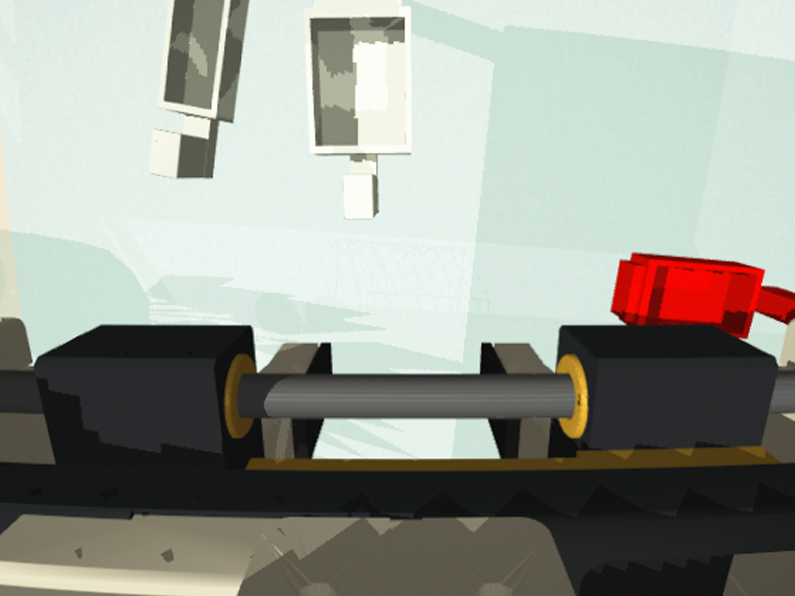

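Run:
```python
from h import *
f=grab_frame("wrist"); s=1.42
for r,fin in [([[304,20],[407,12],[411,153],[312,153]],[[344,175],[373,174],[374,218],[346,218]]),([[172,0],[219,0],[215,116],[160,106]],[[152,130],[182,133],[178,178],[150,174]])]:
    p=unp(f,np.array(r)/s,.029)[:,:2]; q=unp(f,np.array(fin)/s,.05)[:,:2]
    a=(p[0]+p[1]-p[2]-p[3]); b=(p[2]+p[3])/2-q.mean(0); print(p.round(4).tolist(),'yaw',np.arctan2(a[1],a[0]),'side yaws',[np.arctan2(*(p[i]-p[j])[::-1]) for i,j in((0,3),(1,2))],'fin',q.mean(0),np.arctan2(b[1],b[0]),np.linalg.norm(p[2]-p[3]))
print(np.arctan2(*R()[1::-1,1]))
```

```text
[[0.5632, 0.3599], [0.5709, 0.3039], [0.4964, 0.2962], [0.4925, 0.353]] yaw 0.09975070899030417 side yaws [np.float64(0.09648069733848663), np.float64(0.10285120535430979)] fin [0.47075049 0.32273471] 0.08039313633260799 0.05694338856430096
[[0.5703, 0.4336], [0.5712, 0.4071], [0.5097, 0.4094], [0.5136, 0.4415]] yaw -0.08516436424293262 side yaws [np.float64(-0.13818911413545118), np.float64(-0.03588562437927147)] fin [0.48672769 0.42872181] -0.13185361245731492 0.032377484605976864
0.070173118744624
```

```bash
python3 -m crank '[[0.02,0.03,-0.015,-0.02,0,0,0.6],[0.05,0.0554,-0.0248,-0.02,0,0,0.6],[0.09,0.0554,-0.0248,-0.02,0,0,0.6],[0.12,0.0554,-0.0248,-0.02,0,0,0.6],[0.137,0.0554,-0.0248,-0.02,0,0,0.6],[0.137,0.0554,-0.0248,-0.02,0,0,0.6],[0.137,0.0554,-0.0248,-0.02,0,0,0],[0.137,0.0554,-0.0248,-0.02,0,0,0],[0.137,0.0554,-0.0248,-0.02,0,0,0],[0.137,0.0554,-0.0248,-0.02,0,0,0]]' 35; python3 -m crank '[[0,0,0,0,0,0,0],[0,0,0,0,0,0,0]]'
```

```text
t: 11.6
eef_pos: [0.4711, 0.3231, 0.0185]
ee_rot: [2.452, 1.57, 0.972]
force: [0.6, -0.3, 0.3]
width: 0.0182
t: 11.85
eef_pos: [0.471, 0.323, 0.0185]
ee_rot: [2.2, 1.57, 0.72]
force: [-0.4, -0.2, 5.6]
width: 0.0159
```

```bash
python3 -m crank '[[-0.03,0,0,0,0,0,0],[-0.075,0,0,0,0,0,0],[-0.08,0,0.05,0.005,0,0,0],[-0.08,0.001,0.1,0.01,0,0,0],[-0.08,0.002,0.15,0.017,0,0,0],[-0.08,0.003,0.2,0.017,0,0,0],[-0.08,0.005,0.25,0.017,0,0,0],[-0.08,0.0055,0.2823,0.017,0,0,0],[-0.08,0.0055,0.2823,0.017,0,0,0],[-0.08,0.0055,0.2823,0.017,0,0,0]]'
python3 - <<'E'
from h import *
st();snap("wrist","w10",(0,0,560,420),1.42); print(np.arctan2(*R()[1::-1,1]))
E
```

```text
t: 13.1
eef_pos: [0.5022, 0.0422, 0.0979]
ee_rot: [-2.144, 1.571, 2.642]
force: [-0.2, 0.3, -0.3]
width: 0.016
t 13.1 pos [0.5022 0.0422 0.0979] rot [-2.144  1.571  2.642] F [-0.22  0.32 -0.34] w 0.016 q [ 0.47  0.21 -0.53 -0.   -0.83  1.17]
0.07447379574913704
```

View pics/w10.png

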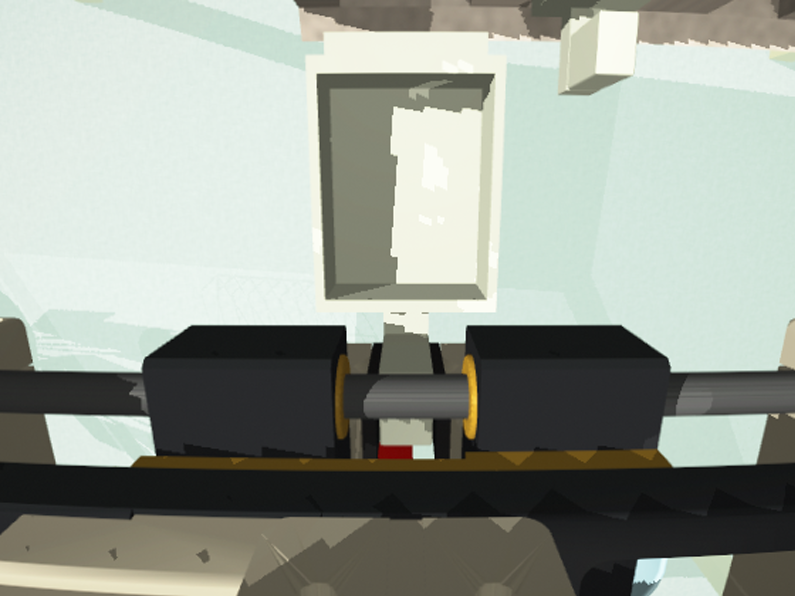

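```bash
python3 -m crank '[[0.02,0.02,0,0,0,0,0],[0.06,0.02,0,0,0,0,0],[0.0725,0.02,0,0,0,0,0],[0.0725,0.02,0,0,0,0,0],[0.0725,0.02,0,0,0,0,0],[0.0725,0.035,0,0,0,0,0],[0.0725,0.05,0,0,0,0,0],[0.0725,0.05,0,0,0,0,0]]' 35
python3 - <<'E'
from h import *
st(); f=snap("wrist","w11",(0,0,560,420),1.42)
E
```

```text
t: 14.15
eef_pos: [0.5541, 0.0462, 0.0259]
ee_rot: [1.773, 1.569, 0.276]
force: [-0.2, 0.7, -1.8]
width: 0.0157
t 14.15 pos [0.5541 0.0462 0.0259] rot [1.773 1.569 0.276] F [-0.23  0.66 -1.85] w 0.0157 q [ 0.44  0.38 -0.49  0.   -0.7   1.21]
```

View pics/w11.png

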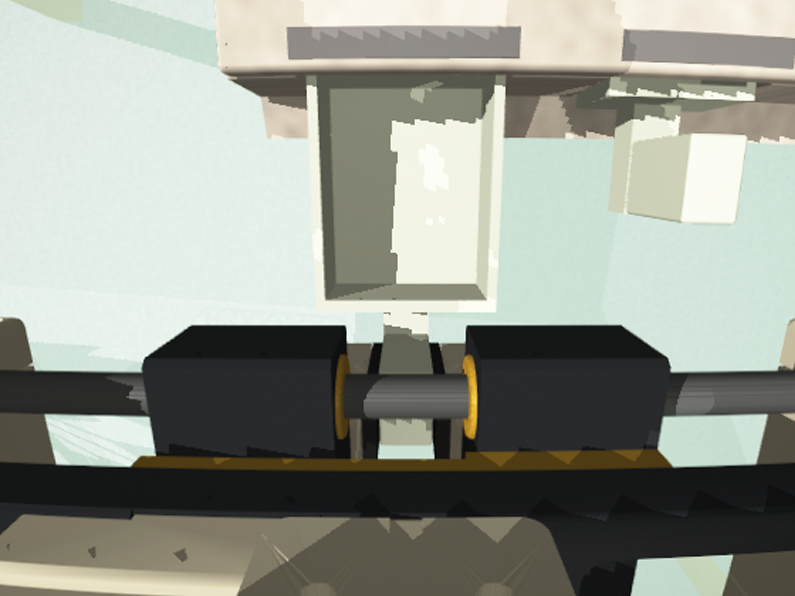

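```bash
python3 -m crank '[[0,0.02,0,0,0,0,0],[0,0.04,0,0,0,0,0],[0,0.055,0,0,0,0,0],[0,0.059,0,0,0,0,0],[0,0.063,0,0,0,0,0],[0,0.067,0,0,0,0,0],[0,0.067,0,0,0,0,0]]' 35;  python3 -m crank '[[0,0.002,0,0,0,0,0],[0,0.004,0,0,0,0,0],[0,0.004,0,0,0,0,0]]'
```

```text
t: 15.08
eef_pos: [0.6189, 0.0509, 0.0256]
ee_rot: [1.914, 1.571, 0.417]
force: [-0.6, 0.5, -1.0]
width: 0.0158
t: 15.45
eef_pos: [0.6205, 0.0506, 0.0249]
ee_rot: [-1.421, 1.567, -2.918]
force: [-6.5, 0.7, 0.9]
width: 0.0157
```

```bash
python3 -m crank '[[0,0.002,0,0,0,0,0],[0,0.004,0,0,0,0,0],[0,0.004,0,0,0,0,0]]'
```

```text
t: 15.82
eef_pos: [0.6206, 0.0504, 0.0244]
ee_rot: [-1.46, 1.56, -2.958]
force: [-19.7, 2.7, 10.1]
width: 0.0161
```

```bash
python3 -m crank '[[0,-0.005,0,0,0,0,0],[0,-0.008,0,0,0,0,0.5],[0,-0.008,0,0,0,0,0.5],[0,-0.008,0,0,0,0,0.5],[-0.04,-0.008,0,0,0,0,0.5],[-0.08,-0.02,0,0,0,0,0.6],[-0.11,-0.04,0,0,0,0,0.6],[-0.11,-0.04,0,0,0,0,0.6]]'
python3 - <<'E'
from h import *
st();snap("wrist","w12",(0,0,560,420),1.42)
E
python3 -m crank '[[-0.01,-0.02,-0.05,0,0,0,0.6],[-0.02,-0.04,-0.1,0,0,0,0.6],[-0.02,-0.06,-0.15,0,0,0,0.6],[-0.02,-0.08,-0.2,0.05,0,0,0.6],[-0.02,-0.1,-0.25,0.1,0,0,0.6],[-0.02,-0.12,-0.3,0.15,0,0,0.6],[-0.02,-0.134,-0.35,0.2,0,0,0.6],[-0.02,-0.134,-0.363,0.2,0,0,0.6],[-0.02,-0.134,-0.363,0.2,0,0,0.6]]'
python3 - <<'E'
from h import *
st();snap("wrist","w13",(0,0,560,420),1.42)
E
```

```text
t: 16.82
eef_pos: [0.5878, 0.0489, 0.1387]
ee_rot: [1.843, 1.565, 0.347]
force: [0.7, 0.3, -0.9]
width: 0.0526
t 16.82 pos [0.5878 0.0489 0.1387] rot [1.843 1.565 0.347] F [ 0.68  0.3  -0.88] w 0.0526 q [ 0.41  0.29 -0.3   0.   -0.97  1.23]
t: 18.0
eef_pos: [0.4262, 0.401, 0.1542]
ee_rot: [-0.399, 1.569, -2.094]
force: [0.5, 0.1, -0.6]
width: 0.0526
t 18.0 pos [0.4262 0.401  0.1542] rot [-0.399  1.569 -2.094] F [ 0.53  0.05 -0.58] w 0.0526 q [ 1.09  0.27 -0.29 -0.   -1.01  0.36]
```

View pics/w12.png

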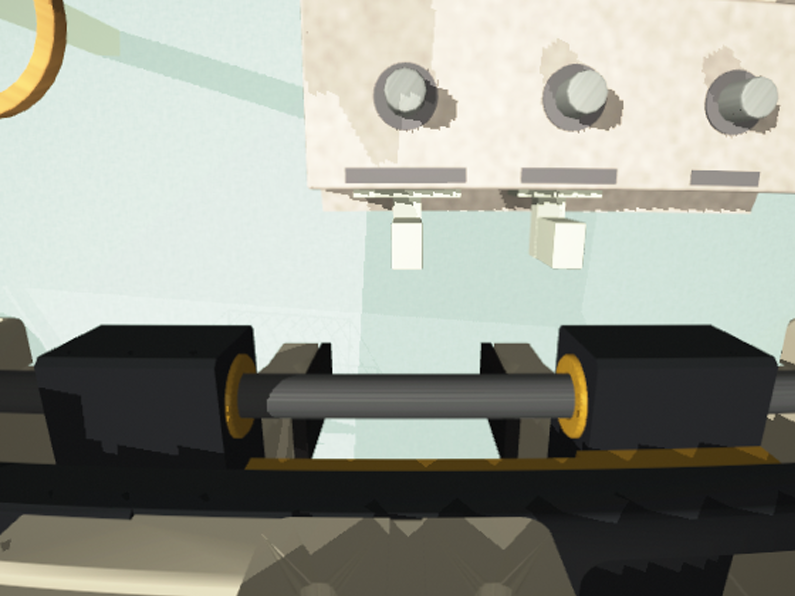

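View pics/w13.png

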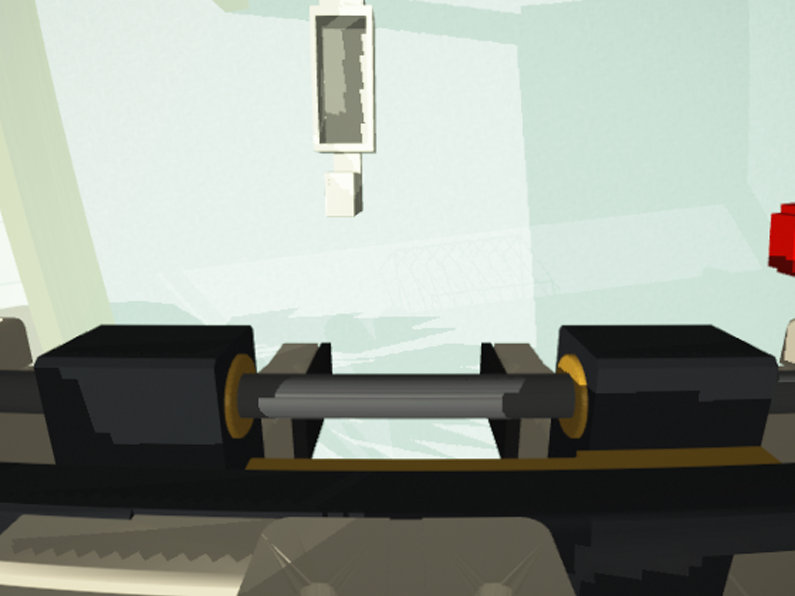

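Wide and mid are both seated (fins at (407,245) and (567,245), rear rims just outside the face). Narrow drawer: fin top at (341,193).

Run:
```python
from h import *
f=grab_frame("wrist"); s=1.42
r,fin=[[311,12],[372,8],[374,152],[315,151]],[[326,173],[354,174],[355,216],[325,215]]
p=unp(f,np.array(r)/s,.029)[:,:2]; q=unp(f,np.array(fin)/s,.05)[:,:2]
a=(p[0]+p[1]-p[2]-p[3]); b=(p[2]+p[3])/2-q.mean(0); print(p.round(4).tolist(),'yaw',np.arctan2(a[1],a[0]),'fin',q.mean(0),np.arctan2(b[1],b[0]),np.linalg.norm(p[2]-p[3]))
c=R();print(np.arctan2(*c[1::-1,1])); print(c.T@np.array([*(q.mean(0)-get_state()['eef_pos'][:2]),0]))
```

```text
[[0.5857, 0.4321], [0.5832, 0.3988], [0.5074, 0.4082], [0.5123, 0.4418]] yaw -0.1268292422967789 fin [0.48643407 0.42843894] -0.14610226519995495 0.03396847053268349
-0.12621215637790936
[-9.21822375e-05  5.57801803e-02 -3.61329513e-02]
```

```bash
python3 -m crank '[[0.02,0.03,-0.02,0,0,0,0.6],[0.05,0.0558,-0.036,0,0,0,0.6],[0.09,0.0558,-0.036,0,0,0,0.6],[0.12,0.0558,-0.036,0,0,0,0.6],[0.137,0.0558,-0.036,0,0,0,0.6],[0.137,0.0558,-0.036,0,0,0,0.6],[0.137,0.0558,-0.036,0,0,0,0],[0.137,0.0558,-0.036,0,0,0,0],[0.137,0.0558,-0.036,0,0,0,0],[0.137,0.0558,-0.036,0,0,0,0]]' 35; python3 -m crank '[[0,0,0,0,0,0,0],[0,0,0,0,0,0,0]]'
python3 - <<'E'
from h import *
s=st(); c=R(); print(c.round(3))
yaw=.073; m=np.array([.6535,-.0298])-.083*np.array([-np.sin(yaw),np.cos(yaw)]); print('mouth',m)
t=m-.146*np.array([np.cos(yaw),np.sin(yaw)]); print(t, c.T@np.array([*(t-s['eef_pos'][:2]),0]), 'wx',-(yaw-np.arctan2(*c[1::-1,1])))
E
```

```text
t: 19.35
eef_pos: [0.4863, 0.4295, 0.0191]
ee_rot: [2.698, 1.57, 1.001]
force: [-0.1, 0.7, 0.7]
width: 0.0183
t: 19.6
eef_pos: [0.4863, 0.4295, 0.019]
ee_rot: [2.611, 1.57, 0.915]
force: [-1.6, 0.7, 4.8]
width: 0.0158
t 19.6 pos [0.4863 0.4295 0.019 ] rot [2.611 1.57  0.915] F [-1.58  0.7   4.8 ] w 0.0158 q [ 1.02  0.51 -0.28  0.   -0.78  0.42]
[[ 0.     0.992 -0.125]
 [ 0.    -0.125 -0.992]
 [-1.     0.    -0.   ]]
mouth [ 0.65955362 -0.11257894]
[ 0.51394246 -0.12322748] [-1.72278550e-04  9.66600951e-02  5.44902522e-01] wx -0.19858598281631668
```

```bash
python3 -m crank '[[-0.03,0,0,0,0,0,0],[-0.075,0,0,0,0,0,0],[-0.08,0.01,0.05,-0.03,0,0,0],[-0.08,0.02,0.1,-0.06,0,0,0],[-0.08,0.03,0.15,-0.1,0,0,0],[-0.08,0.04,0.2,-0.14,0,0,0],[-0.08,0.05,0.25,-0.18,0,0,0],[-0.08,0.055,0.3,-0.198,0,0,0],[-0.08,0.065,0.35,-0.198,0,0,0],[-0.08,0.07,0.38,-0.198,0,0,0]]' 35
python3 -m crank '[[0,0,0,0,0,0,0]]'
python3 - <<'E'
from h import *
s=st(); c=R(); t=np.array([ 0.51394246, -0.12322748]); print(c.T@np.array([*(t-s['eef_pos'][:2]),0]),np.arctan2(*c[1::-1,1]))
E
```

```text
t: 20.85
eef_pos: [0.5075, 0.0414, 0.0984]
ee_rot: [-1.454, 1.57, -2.954]
force: [-0.5, 0.5, -0.6]
width: 0.016
t: 20.98
eef_pos: [0.5075, 0.0415, 0.0983]
ee_rot: [-1.357, 1.57, -2.858]
force: [0.8, -0.5, -0.3]
width: 0.0165
t 20.98 pos [0.5075 0.0415 0.0983] rot [-1.357  1.57  -2.858] F [ 0.77 -0.45 -0.28] w 0.0165 q [ 0.47  0.21 -0.52 -0.   -0.84  1.17]
[ 3.10818141e-05 -4.98987791e-03  1.64813598e-01] 0.06922819109226251
```

```bash
python3 -m crank '[[0,-0.002,0.05,0,0,0,0],[0,-0.004,0.1,0,0,0,0],[0,-0.005,0.15,-0.004,0,0,0],[0,-0.005,0.165,-0.004,0,0,0],[0,-0.005,0.165,-0.004,0,0,0],[0,-0.005,0.165,-0.004,0,0,0]]' 35
python3 - <<'E'
from h import *
s=st(); snap("wrist","w14",(0,0,560,420),1.42)
E
```

```text
t: 21.72
eef_pos: [0.5151, -0.1205, 0.0985]
ee_rot: [-2.407, 1.571, 2.382]
force: [0.1, 0.4, -0.9]
width: 0.0155
t 21.73 pos [ 0.5151 -0.1205  0.0985] rot [-2.407  1.571  2.382] F [ 0.06  0.43 -0.93] w 0.0155 q [ 0.14  0.24 -0.48 -0.   -0.85  1.51]
```

View pics/w14.png

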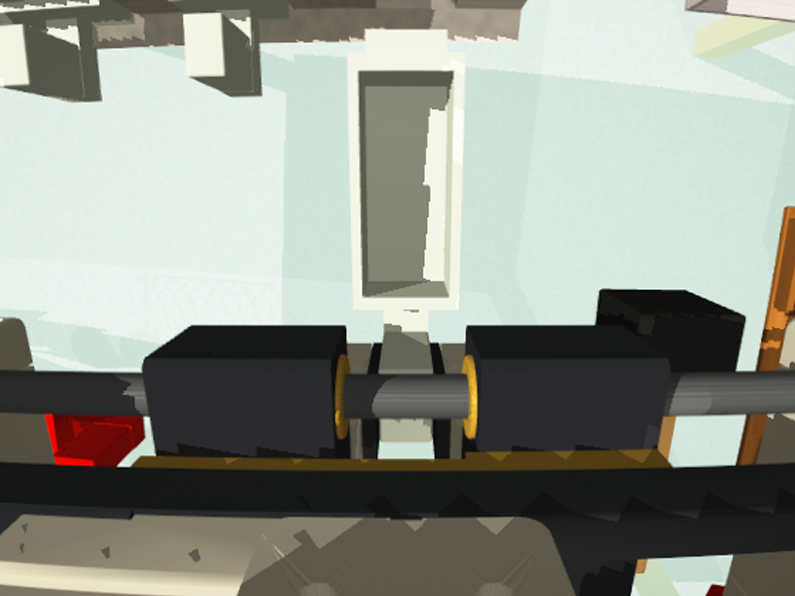

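```bash
python3 -m crank '[[0.02,0.01,0.0025,0,0,0,0],[0.06,0.02,0.0025,0,0,0,0],[0.073,0.02,0.0025,0,0,0,0],[0.073,0.02,0.0025,0,0,0,0],[0.073,0.02,0.0025,0,0,0,0],[0.073,0.03,0.0025,0,0,0,0],[0.073,0.042,0.0025,0,0,0,0],[0.073,0.042,0.0025,0,0,0,0]]' 35
python3 - <<'E'
from h import *
st(); f=snap("wrist","w15",(0,0,560,420),1.42)
E
```

```text
t: 22.78
eef_pos: [0.5586, -0.1206, 0.0259]
ee_rot: [1.479, 1.569, -0.016]
force: [0.9, 0.1, -0.0]
width: 0.016
t 22.77 pos [ 0.5586 -0.1206  0.0259] rot [ 1.479  1.569 -0.016] F [ 0.91  0.14 -0.03] w 0.016 q [ 0.13  0.4  -0.46  0.   -0.72  1.52]
```

View pics/w15.png

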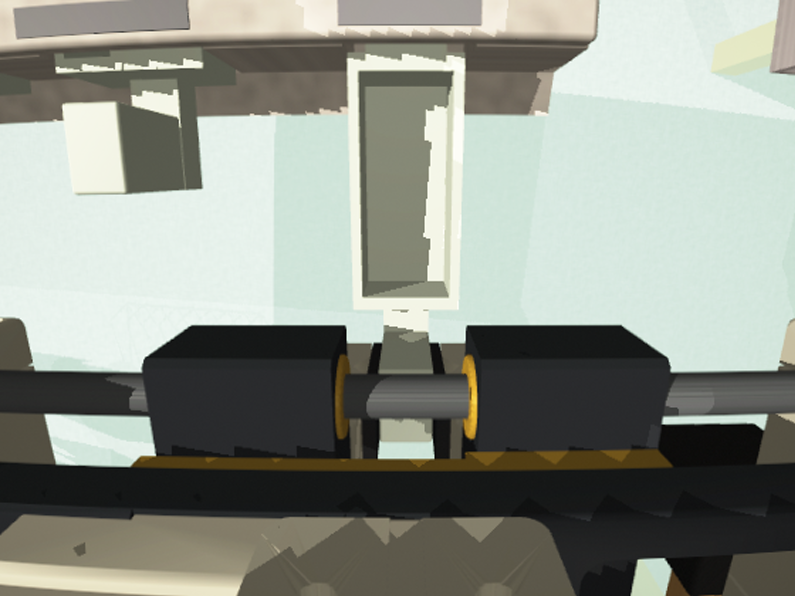

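```bash
python3 -m crank '[[0,0.02,0.0005,0,0,0,0],[0,0.04,0.0005,0,0,0,0],[0,0.06,0.0005,0,0,0,0],[0,0.066,0.0005,0,0,0,0],[0,0.07,0.0005,0,0,0,0],[0,0.073,0.0005,0,0,0,0],[0,0.075,0.0005,0,0,0,0],[0,0.075,0.0005,0,0,0,0]]' 35;  python3 -m crank '[[0,0.002,0,0,0,0,0],[0,0.004,0,0,0,0,0],[0,0.004,0,0,0,0,0]]'
```

```text
t: 23.82
eef_pos: [0.6318, -0.1155, 0.0257]
ee_rot: [1.991, 1.571, 0.497]
force: [-0.7, 0.9, -1.0]
width: 0.0159
t: 24.2
eef_pos: [0.6324, -0.1156, 0.025]
ee_rot: [-1.621, 1.565, -3.116]
force: [-10.0, -0.0, 5.7]
width: 0.0157
```

```bash
python3 -m crank '[[0,0.002,0,0,0,0,0],[0,0.003,0,0,0,0,0],[0,0.003,0,0,0,0,0]]';  python3 -m crank '[[0,-0.005,0,0,0,0,0],[0,-0.007,0,0,0,0,0.5],[0,-0.007,0,0,0,0,0.5],[0,-0.007,0,0,0,0,0.5],[-0.04,-0.007,0,0,0,0,0.5],[-0.08,-0.02,0,0,0,0,0.6],[-0.14,-0.05,0,0,0,0,0.6],[-0.16,-0.06,0,0,0,0,0.6],[-0.16,-0.06,0,0,0,0,0.6]]'
python3 - <<'E'
from h import *
st();f=snap("wrist","w16",(0,0,560,420),1.42)
f=snap("scene","sc16",(60,160,360,400),2.6)
E
```

```text
t: 24.58
eef_pos: [0.6324, -0.1156, 0.0249]
ee_rot: [-1.617, 1.56, -3.113]
force: [-19.2, 0.8, 12.4]
width: 0.016
t: 25.7
eef_pos: [0.5799, -0.1195, 0.1886]
ee_rot: [1.558, 1.565, 0.064]
force: [0.5, -0.5, -0.2]
width: 0.0526
t 25.7 pos [ 0.5799 -0.1195  0.1886] rot [1.558 1.565 0.064] F [ 0.48 -0.51 -0.21] w 0.0526 q [ 0.13  0.25 -0.24  0.   -1.08  1.52]
```

View pics/w16.png

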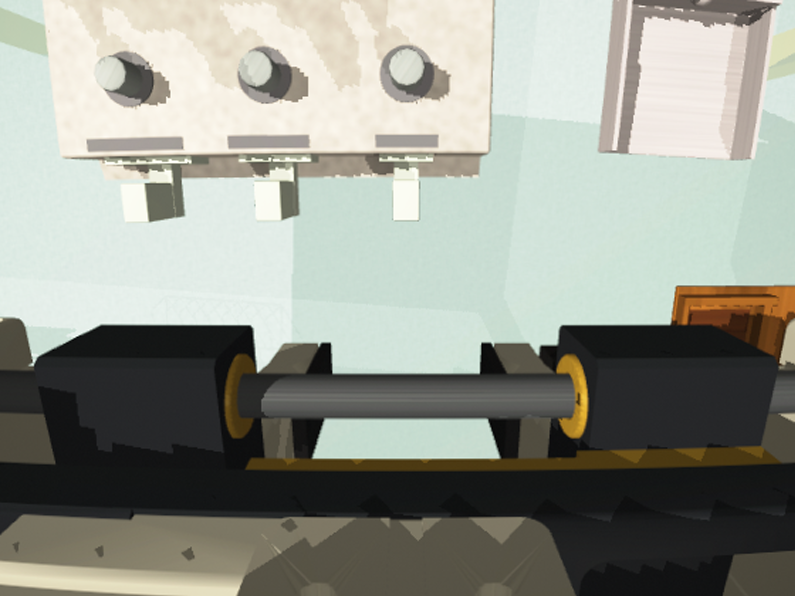

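View pics/sc16.png

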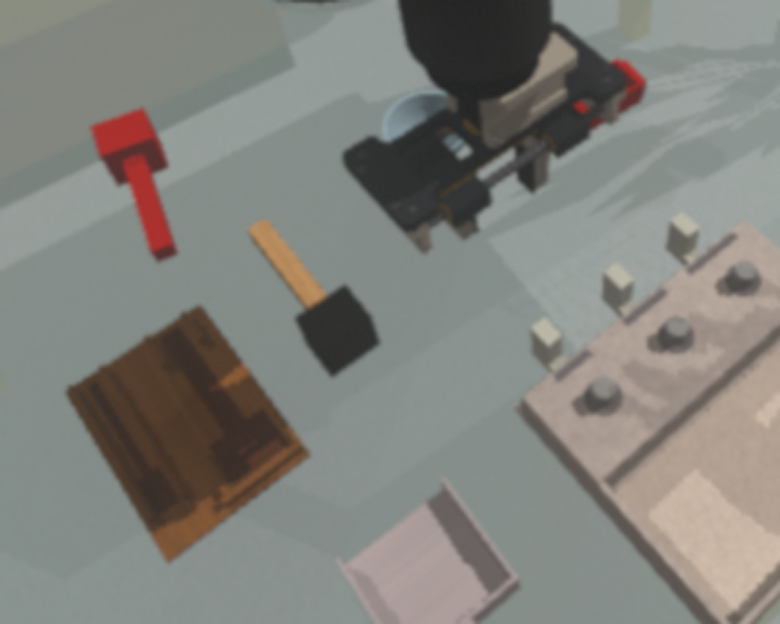

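Run:
```python
from h import *
f=grab_frame("wrist"); s=1.42
e=unp(f,np.array([[62,157],[490,154]])/s,.047)[:,:2]; d=e[0]-e[1]; d/=np.linalg.norm(d); n=np.array([d[1],-d[0]]); print(e.mean(0),np.arctan2(n[1],n[0]))
for q in [[[122,183],[147,182],[149,221],[124,221]],[[254,180],[281,180],[283,220],[257,220]],[[393,180],[418,180],[419,220],[393,220]]]:
    w=unp(f,np.array(q)/s,.056)[:,:2].mean(0); print('fin',w,(w-e.mean(0))@n,(w-e.mean(0))@d)
for p in [[113,74],[260,69],[408,67]]: w=unp(f,np.array([p])/s,.067)[0,:2]; print('peg',w,(w-e.mean(0))@n,(w-e.mean(0))@d)
f=grab_frame("scene")
# handle top z=.036: end ~ (262,222) crop; junction (318,292)
c=lambda L:np.array(L,float)/2.6+[60,160]
print(unp(f,c([[262,228],[316,298]]),.036).round(4)); print(unp(f,c([[345,288],[297,320]]),.052).round(4))
print(unp(f,c([[68,390],[200,307],[308,455],[170,560]]),.004).round(4))
```

```text
[ 0.65237128 -0.03155033] 0.07228010855265866
fin [0.61861262 0.04873545] -0.027872500090635962 0.08251409871664728
fin [ 0.62502171 -0.03344465] -0.02741496534117887 8.573246167302319e-05
fin [ 0.63099057 -0.11520613] -0.027366271852469662 -0.0818933215743393
peg [0.6898051  0.05287132] 0.043432769200548164 0.08149784926987394
peg [ 0.6963961  -0.03041384] 0.043991943726331625 -0.002045828059094455
peg [ 0.70285442 -0.11090542] 0.04462052225167729 -0.08279363925019884
[[ 0.378  -0.2615  0.036 ]
 [ 0.4752 -0.2558  0.036 ]]
[[ 0.4915 -0.2323  0.052 ]
 [ 0.4947 -0.2806  0.052 ]]
[[ 0.4077 -0.4672  0.004 ]
 [ 0.3997 -0.3426  0.004 ]
 [ 0.5849 -0.3275  0.004 ]
 [ 0.5955 -0.4521  0.004 ]]
```

```bash
python3 -m crank '[[0,-0.05,0.03,0,0,0,0.6],[0,-0.1,0.07,0,0,0,0.6],[0,-0.15,0.11,0,0,0,0.6],[0,-0.17,0.133,0,0,0,0.6],[0,-0.17,0.133,0,0,0,0.6],[0,-0.17,0.133,0,0,0,0.6]]'
python3 - <<'E'
from h import *
st();f=snap("wrist","w17",(0,0,560,420),1.42)
E
```

```text
t: 26.65
eef_pos: [0.4198, -0.2651, 0.1848]
ee_rot: [-1.827, 1.569, 2.961]
force: [0.8, 0.7, 0.4]
width: 0.0527
t 26.65 pos [ 0.4198 -0.2651  0.1848] rot [-1.827  1.569  2.961] F [0.78 0.74 0.39] w 0.0527 q [-0.17  0.1  -0.43 -0.   -1.04  1.81]
```

View pics/w17.png

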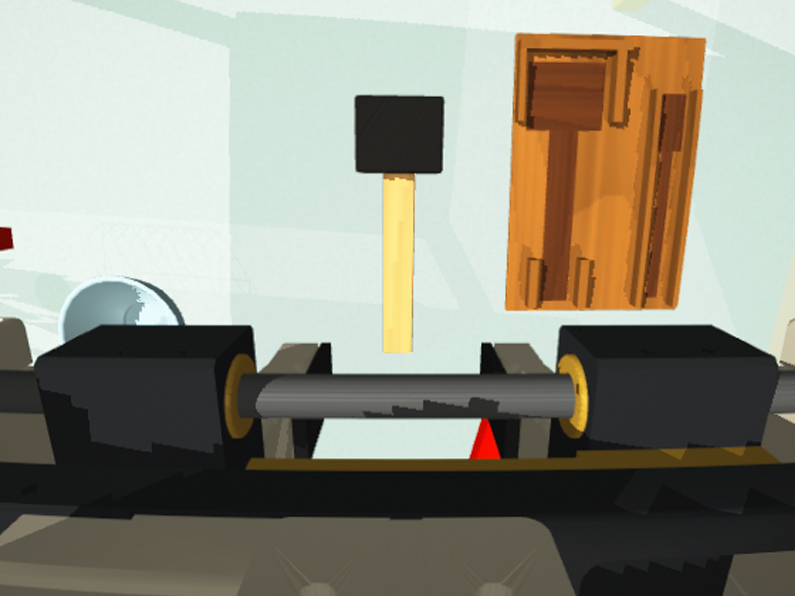

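Run:
```python
from h import *
f=grab_frame("wrist"); s=1.42
im=f["pixels"][15:225,345:505,::-1]; cv2.imwrite("pics/w17r.png",cv2.resize(im,None,fx=3.6,fy=2.8*1.28,interpolation=cv2.INTER_CUBIC)[:760]) 
cv2.imwrite("pics/w17r.png",cv2.resize(im,None,fx=2.85,fy=2.85,interpolation=cv2.INTER_CUBIC))
h=unp(f,np.array([[355,97],[443,97],[443,172],[356,172]])/s,.052)[:,:2]; k=unp(f,np.array([[385,182],[414,182],[412,352],[383,352]])/s,.036)[:,:2]
print(h.round(4),h.mean(0),k.round(4)); a=(k[0]+k[1]-k[2]-k[3]); print(np.arctan2(a[1],a[0])); b=h[0]+h[1]-h[2]-h[3]; print(np.arctan2(b[1],b[0])); b=h[0]+h[3]-h[2]-h[1]; print(np.arctan2(-b[0],b[1]))
e=k[2:].mean(0); print('end->origin dist',np.linalg.norm(h.mean(0)-e), 'dir',np.arctan2(*(h.mean(0)-e)[::-1]))
r=unp(f,np.array([[517,34],[705,38],[679,309],[507,309]])/s,.004)[:,:2]; print(r.round(4), r.mean(0))
print([np.linalg.norm(r[i]-r[(i+1)%4]) for i in range(4)])
```

```text
[[ 0.528  -0.2269]
 [ 0.5319 -0.2775]
 [ 0.4897 -0.2814]
 [ 0.4858 -0.2298]] [ 0.50885362 -0.25392984] [[ 0.481  -0.2468]
 [ 0.4824 -0.265 ]
 [ 0.3689 -0.2729]
 [ 0.3673 -0.253 ]]
0.0617567052910632
0.08112950017767713
0.07626559683918564
end->origin dist 0.14105242946255483 dir 0.06379115732036893
[[ 0.5831 -0.3255]
 [ 0.5945 -0.4535]
 [ 0.4059 -0.4732]
 [ 0.3959 -0.3419]] [ 0.49483201 -0.39851334]
[np.float64(0.1284987414805454), np.float64(0.1896730215351705), np.float64(0.13167720932298976), np.float64(0.18792096676996567)]
```

View pics/w17r.png

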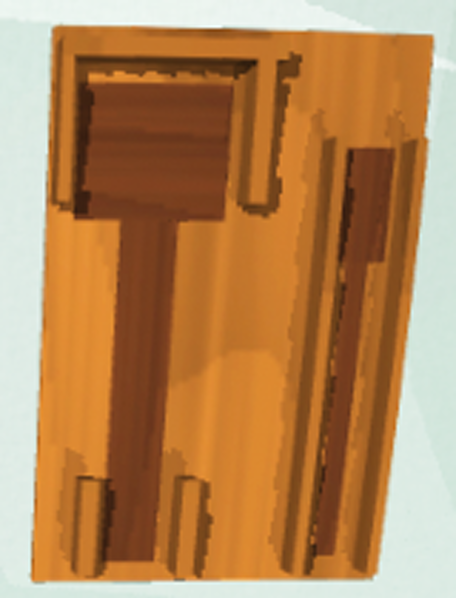

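Run:
```python
from h import *
f=grab_frame("wrist")
c=lambda L:np.array(L,float)/2.85+[345,15]
w=unp(f,c([[148,220],[129.5,561],[233,85],[224,219],[119,220],[177,220],[155,84]]),.004)[:,:2]; print(w.round(4))
a=w[0]-w[1]; L=np.linalg.norm(a); a/=L; yaw=np.arctan2(a[1],a[0]); n=np.array([-a[1],a[0]]); print('yaw',yaw,L,'head len',np.linalg.norm(w[2]-w[3]), np.arctan2(*(w[2]-w[3])[::-1]),'handle w',np.linalg.norm(w[4]-w[5]))
print('right edge offset',(w[2]-w[0])@n,(w[3]-w[0])@n, 'front/back along',(w[2]-w[0])@a,(w[3]-w[0])@a,(w[6]-w[0])@a)
P=w[0]+22*a/1000; print('place',P, 'from end',w[1]+142*a/1000)
# ribs tops at z=.014: handle ribs
r=unp(f,c([[80,478],[110,478],[176,478],[207,478],[76,66],[246,66]]),.014)[:,:2]; print('handle ribs lateral',((r-w[0])@n).round(4),((r-w[0])@a).round(4))
```

```text
[[ 0.5249 -0.3648]
 [ 0.405  -0.3763]
 [ 0.5708 -0.3874]
 [ 0.5277 -0.3911]
 [ 0.524  -0.3548]
 [ 0.5258 -0.3748]
 [ 0.5685 -0.361 ]]
yaw 0.09564915966289635 0.12039874779801267 head len 0.04327319372276122 0.08522152518578631 handle w 0.020071232828026354
right edge offset -0.026872517174201367 -0.026421288304944335 front/back along 0.04355699173602319 0.0002861506594371009 0.04371915133211492
place [ 0.54679769 -0.36269865] from end [ 0.54640077 -0.36273673]
handle ribs lateral [ 0.0225  0.0119 -0.0116 -0.0227  0.0287 -0.0269] [-0.0872 -0.0874 -0.0878 -0.0879  0.047   0.0473]
```

```bash
python3 -m crank '[[0.04,0.03,-0.003,0.007,0,0,0.6],[0.09,0.0502,-0.005,0.007,0,0,0.6],[0.13,0.0502,-0.005,0.007,0,0,0.6],[0.16,0.0502,-0.005,0.007,0,0,0.6],[0.177,0.0502,-0.005,0.007,0,0,0.6],[0.177,0.0502,-0.005,0.007,0,0,0.6]]' 60; python3 -m crank '[[0,0,0,0,0,0,0],[0,0,0,0,0,0,0],[0,0,0,0,0,0,0],[0,0,0,0,0,0,0],[0,0,0,0,0,0,0],[0,0,0,0,0,0,0]]'
```

```text
t: 27.55
eef_pos: [0.4687, -0.2555, 0.007]
ee_rot: [-1.79, 1.567, 2.993]
force: [0.1, -0.9, 0.2]
width: 0.0528
t: 28.3
eef_pos: [0.4695, -0.2564, 0.009]
ee_rot: [1.126, 1.57, -0.375]
force: [-0.2, 0.7, 5.3]
width: 0.0193
```

```bash
python3 -m crank '[[-0.04,0,0,0,0,0,0],[-0.09,0,0,0,0,0,0],[-0.12,0.03,-0.03,0,0,0,0],[-0.12,0.07,-0.05,0,0,0,0],[-0.12,0.12,-0.08,0,0,0,0],[-0.12,0.17,-0.11,0,0,0,0],[-0.12,0.2097,-0.13,0,0,0,0],[-0.12,0.2097,-0.13,0,0,0,0],[-0.12,0.2097,-0.13,0,0,0,0]]' 60
python3 - <<'E'
from h import *
st();print(R().round(3));f=snap("wrist","w18",(0,0,560,420),1.42)
f=snap("side","s18",(80,90,320,270),3.2)
E
```

```text
t: 29.42
eef_pos: [0.6685, -0.112, 0.1273]
ee_rot: [-1.689, 1.568, 3.092]
force: [-0.9, -0.2, -2.8]
width: 0.0199
t 29.43 pos [ 0.6685 -0.112   0.1273] rot [-1.689  1.568  3.092] F [-0.87 -0.21 -2.84] w 0.0199 q [ 0.12  0.44 -0.11 -0.   -1.03  1.52]
[[-0.003  0.998  0.069]
 [ 0.     0.069 -0.998]
 [-1.    -0.003 -0.   ]]
```

View pics/w18.png

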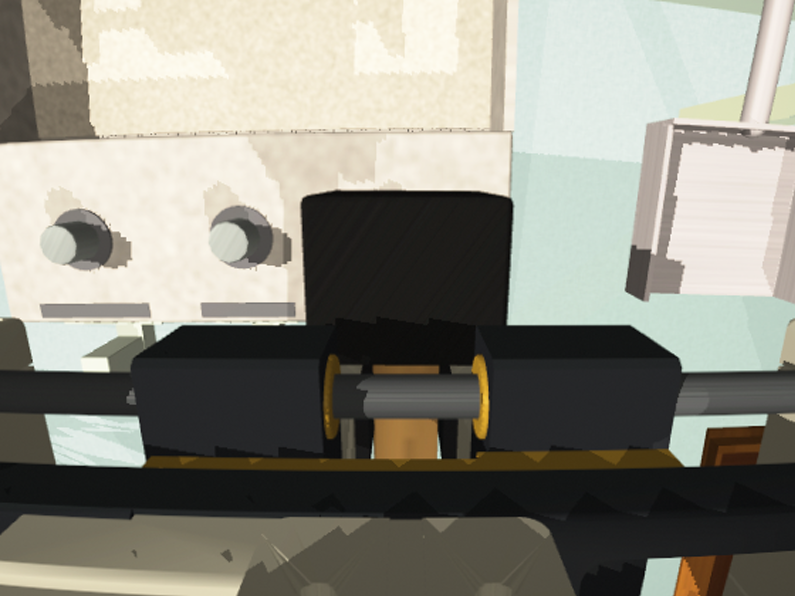

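View pics/s18.png

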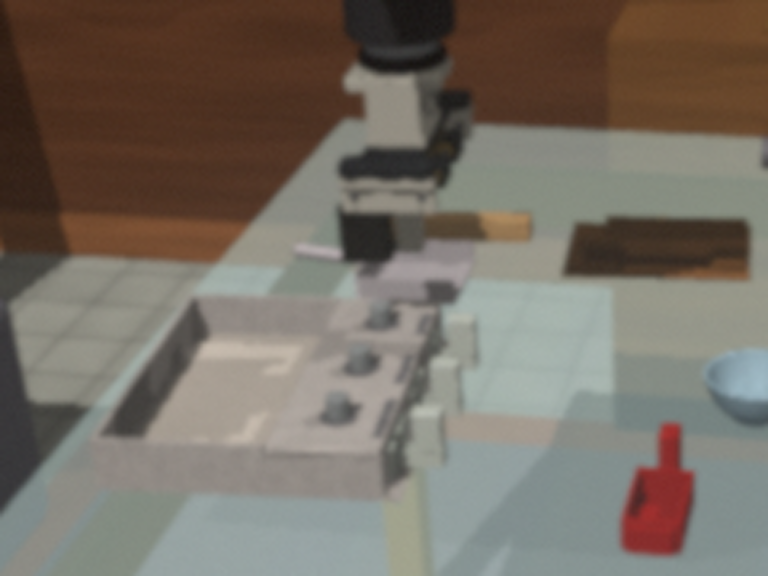

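```bash
python3 -m crank '[[0.04,0,0,0,0,0,0],[0.06,0,0,0,0,0,0],[0.067,0,0,0,0,0,0],[0.067,0,0,0,0,0,0]]' 60; python3 -m crank '[[0.004,0,0,0,0,0,0],[0.004,0,0,0,0,0,0]]'
```

```text
t: 30.02
eef_pos: [0.6686, -0.113, 0.0638]
ee_rot: [0.116, 1.57, -1.386]
force: [-6.6, 0.8, 6.8]
width: 0.0192
t: 30.28
eef_pos: [0.6682, -0.1133, 0.0623]
ee_rot: [0.367, 1.57, -1.134]
force: [-15.1, 2.8, 23.8]
width: 0.0199
```

```bash
python3 -m crank '[[-0.02,0,0,0,0,0,0],[-0.06,-0.0,0,0,0,0,0],[-0.06,0,-0.05,0,0,0,0],[-0.06,0.004,-0.083,0,0,0,0],[-0.06,0.004,-0.083,0,0,0,0]]' 60
python3 - <<'E'
from h import *
st();print(R().round(3));f=snap("wrist","w19",(0,0,560,420),1.42)
f=snap("side","s19",(80,90,320,270),3.2)
E
```

```text
t: 30.9
eef_pos: [0.6677, -0.0274, 0.1187]
ee_rot: [1.838, 1.569, 0.338]
force: [0.2, -1.3, -2.8]
width: 0.0194
t 30.9 pos [ 0.6677 -0.0274  0.1187] rot [1.838 1.569 0.338] F [ 0.22 -1.3  -2.8 ] w 0.0194 q [ 0.25  0.43 -0.14 -0.   -1.    1.39]
[[ 0.001  0.997  0.071]
 [ 0.     0.071 -0.997]
 [-1.     0.001 -0.   ]]
```

View pics/w19.png

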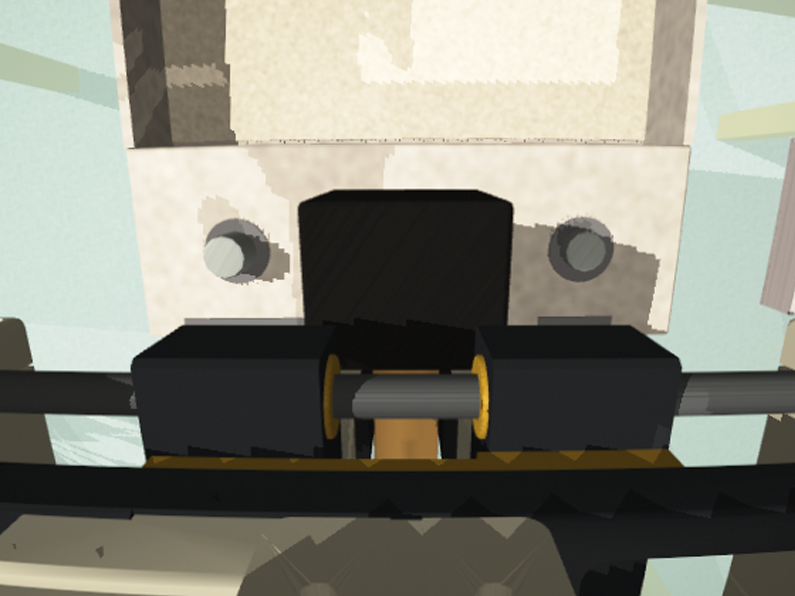

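View pics/s19.png

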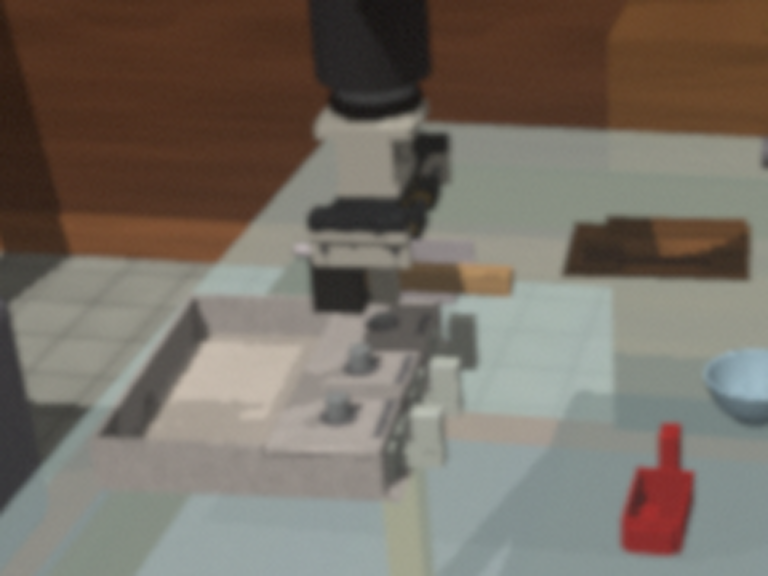

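```bash
python3 -m crank '[[0.02,-0.004,0.003,0,0,0,0],[0.045,-0.004,0.003,0,0,0,0],[0.055,-0.004,0.003,0,0,0,0],[0.06,-0.004,0.003,0,0,0,0],[0.06,-0.004,0.003,0,0,0,0]]' 60; python3 -m crank '[[-0.02,0,0,0,0,0,0],[-0.06,-0.0,0,0,0,0,0],[-0.06,0,-0.05,0,0,0,0],[-0.06,0.0,-0.083,0,0,0,0],[-0.06,0.0,-0.083,0,0,0,0]]' 60
python3 - <<'E'
from h import *
st();f=snap("wrist","w20",(0,0,560,420),1.42)
E
```

```text
t: 31.62
eef_pos: [0.6634, -0.0339, 0.0614]
ee_rot: [-0.019, 1.569, -1.52]
force: [-13.4, -1.3, 22.7]
width: 0.0196
t: 32.25
eef_pos: [0.6582, 0.052, 0.1181]
ee_rot: [2.128, 1.57, 0.628]
force: [-0.4, -0.0, -2.4]
width: 0.0194
t 32.25 pos [0.6582 0.052  0.1181] rot [2.128 1.57  0.628] F [-0.37 -0.04 -2.39] w 0.0194 q [ 0.37  0.42 -0.16 -0.   -0.99  1.27]
```

View pics/w20.png

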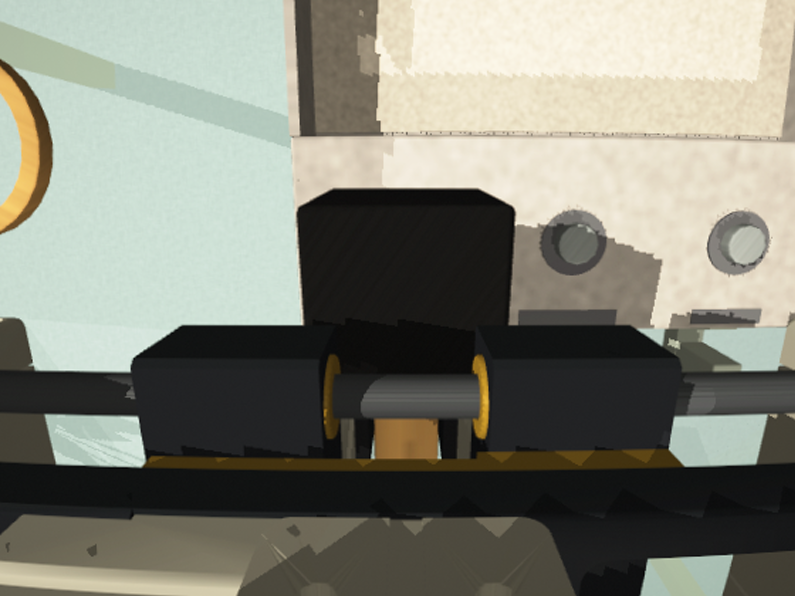

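```bash
python3 -m crank '[[0.02,0,0,0,0,0,0],[0.045,0,0,0,0,0,0],[0.055,0,0,0,0,0,0],[0.06,0,0,0,0,0,0],[0.06,0,0,0,0,0,0],[0.06,0,0,0,0,0,0]]' 60; python3 -m crank '[[-0.02,0,0,0,0,0,0],[-0.06,-0.0,0,0,0,0,0],[-0.07,-0.05,0,0,0,0,0],[-0.07,-0.1,0,0,0,0,0],[-0.07,-0.1,0,0,0,0,0]]' 60
python3 - <<'E'
from h import *
st();f=snap("wrist","w21",(0,0,560,420),1.42)
f=snap("side","s21",(80,90,320,270),3.2)
E
```

```text
t: 33.05
eef_pos: [0.6582, 0.0491, 0.0612]
ee_rot: [0.706, 1.57, -0.796]
force: [-10.7, -0.4, 19.7]
width: 0.0195
t: 33.67
eef_pos: [0.5549, 0.0422, 0.1284]
ee_rot: [-1.84, 1.569, 2.941]
force: [0.9, -0.5, -1.3]
width: 0.0196
t 33.67 pos [0.5549 0.0422 0.1284] rot [-1.84   1.569  2.941] F [ 0.88 -0.47 -1.31] w 0.0196 q [ 0.43  0.25 -0.38 -0.   -0.94  1.21]
```

View pics/w21.png

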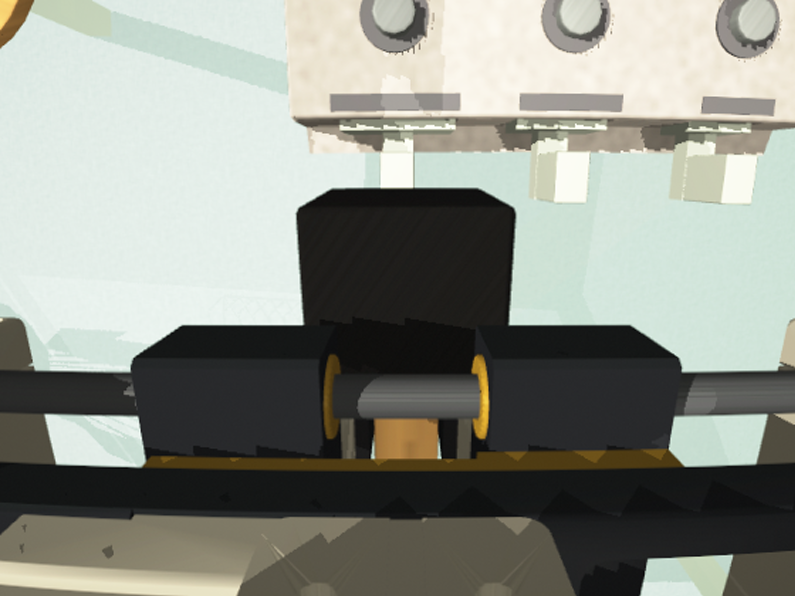

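View pics/s21.png

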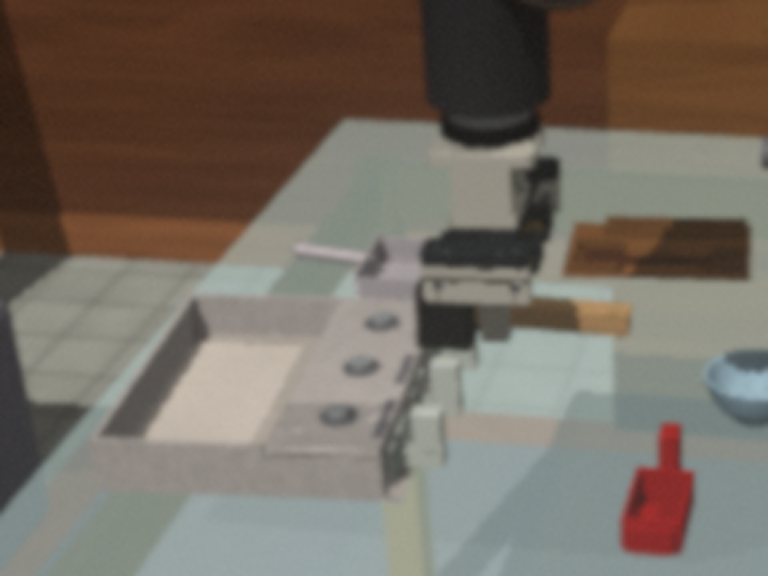

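Run:
```python
from h import *
f=grab_frame("side"); w=grab_frame("wrist")
P=[(.704,-.1095),(.6975,-.0285),(.691,.0548)]
for z in(.055,.060,.067): print(z,proj(f,[[*p,z] for p in P]).round(1).tolist(),proj(w,[[*p,z] for p in P]).round(1).tolist())
cv2.imwrite("pics/s22.png",cv2.resize(f["pixels"][170:240,170:220,::-1],None,fx=10,fy=8.5,interpolation=cv2.INTER_CUBIC))
```

```text
0.055 [[199.0, 188.2], [192.9, 201.5], [186.0, 216.5]] [[532.0, 23.0], [412.7, 18.7], [282.5, 18.0]]
0.06 [[198.8, 186.6], [192.7, 199.8], [185.8, 214.9]] [[537.2, 21.0], [415.6, 16.4], [282.4, 15.6]]
0.067 [[198.6, 184.4], [192.5, 197.6], [185.5, 212.5]] [[544.8, 18.0], [419.9, 12.9], [282.3, 12.0]]
```

View pics/s22.png

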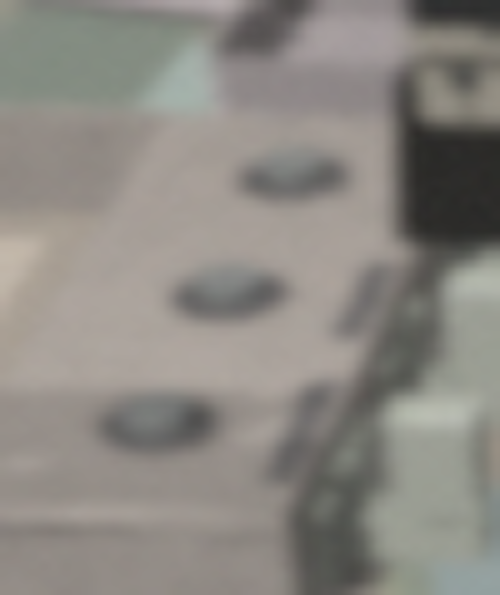

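```bash
python3 -m crank '[[0,-0.01,0.05,0,0,0,0],[0,-0.02,0.1,0,0,0,0],[0,-0.03,0.15,0,0,0,0],[0,-0.04,0.2,-0.01,0,0,0],[0,-0.05,0.25,-0.02,0,0,0],[0,-0.06,0.3,-0.02,0,0,0],[0,-0.07,0.35,-0.02,0,0,0],[0,-0.0766,0.39,-0.02,0,0,0],[0,-0.0766,0.404,-0.02,0,0,0],[0,-0.0766,0.404,-0.02,0,0,0]]' 60; python3 -m crank '[[0,0,0,0,0,0,0],[0,0,0,0,0,0,0]]'
python3 - <<'E'
from h import *
s=st();c=R(); print(np.arctan2(*c[1::-1,1]),c.T@np.array([.5068-s['eef_pos'][0],-.3663-s['eef_pos'][1],0]));f=snap("wrist","w23",(0,0,560,420),1.42)
E
```

```text
t: 35.12
eef_pos: [0.51, -0.3658, 0.1267]
ee_rot: [-1.962, 1.57, 2.837]
force: [0.1, 0.5, -4.0]
width: 0.0197
t: 35.38
eef_pos: [0.5104, -0.3638, 0.1277]
ee_rot: [2.529, 1.571, 1.049]
force: [0.0, -0.0, -2.4]
width: 0.0194
t 35.38 pos [ 0.5104 -0.3638  0.1277] rot [2.529 1.571 1.049] F [ 0.03 -0.   -2.36] w 0.0194 q [-0.31  0.36 -0.23 -0.   -0.98  1.97]
0.09050320081045696 [-4.35837481e-07 -3.76946883e-03  2.18406062e-03]
```

View pics/w23.png

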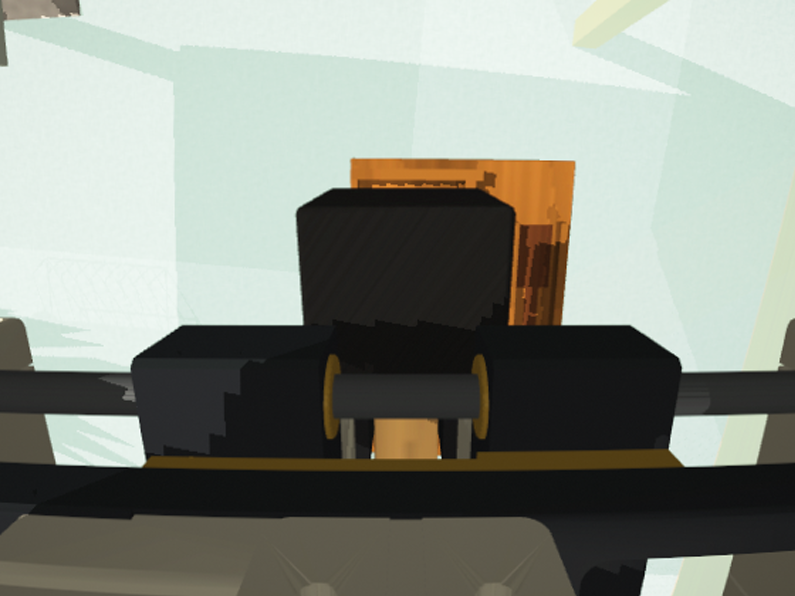

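```bash
python3 - <<'E'
from h import *
f=grab_frame("wrist"); s=get_state(); p=s['eef_pos']
for row,z in((207,p[2]+.043),(190,p[2]-.009)):
  xs=(298,515) if row==207 else (333,481)
  w=unp(f,np.array([[xs[0],row],[xs[1],row]])/1.42,z); m=w[:,:2].mean(0)-p[:2]; yw=.0905
  print(np.linalg.norm(w[0]-w[1]), m@[np.cos(yw),np.sin(yw)], m@[-np.sin(yw),np.cos(yw)])
E
python3 -m crank '[[0.02,-0.0038,0.0022,0,0,0,0],[0.05,-0.0038,0.0022,0,0,0,0],[0.08,-0.0038,0.0022,0,0,0,0],[0.08,-0.0038,0.0022,0,0,0,0],[0.08,-0.0038,0.0022,0,0,0,0]]' 60
python3 - <<'E'
from h import *
s=st();c=R(); print(np.arctan2(*c[1::-1,1]),c.T@np.array([.5068-s['eef_pos'][0],-.3663-s['eef_pos'][1],0]));f=snap("wrist","w24",(0,0,560,420),1.42)
E
```

```text
0.052180743291567216 0.058895555509688155 0.00017561258531953688
0.051096711141528764 0.06144179372309128 -9.455202172458762e-05
t: 36.1
eef_pos: [0.5073, -0.3674, 0.0488]
ee_rot: [0.825, 1.569, -0.656]
force: [0.3, -0.3, -1.9]
width: 0.0195
t 36.1 pos [ 0.5073 -0.3674  0.0488] rot [ 0.825  1.569 -0.656] F [ 0.33 -0.33 -1.89] w 0.0195 q [-0.32  0.44 -0.31  0.   -0.82  1.98]
0.0900940531897317 [-1.53932874e-06 -3.87806995e-04 -1.17856023e-03]
```

View pics/w24.png

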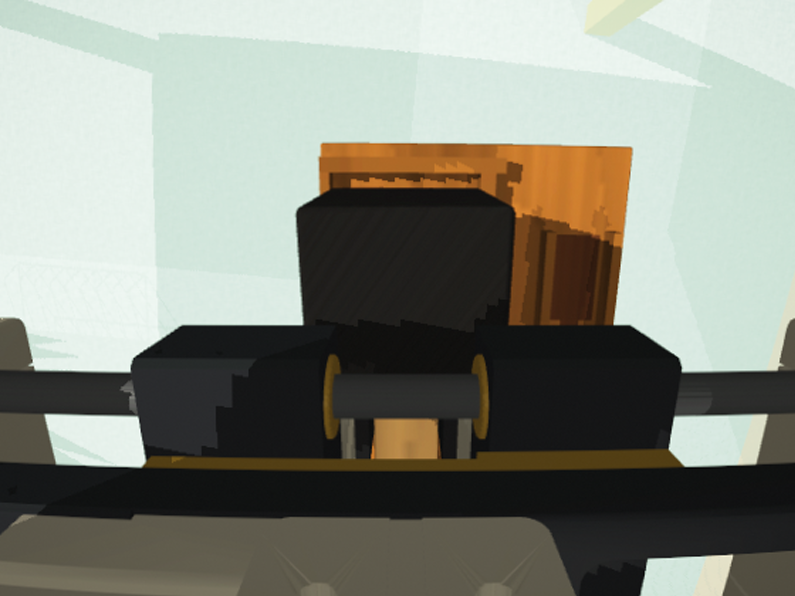

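```bash
python3 -m crank '[[0.015,0.0015,-0.001,0,0,0,0],[0.027,0.0015,-0.001,0,0,0,0],[0.032,0.0015,-0.001,0,0,0,0],[0.032,0.0015,-0.001,0,0,0,0]]' 60; python3 -m crank '[[0.003,0,0,0,0,0,0],[0.003,0,0,0,0,0,0]]'
```

```text
t: 36.65
eef_pos: [0.5074, -0.366, 0.0148]
ee_rot: [-1.945, 1.569, 2.857]
force: [0.2, -0.7, -1.9]
width: 0.0195
t: 36.9
eef_pos: [0.5078, -0.3662, 0.0126]
ee_rot: [1.359, 1.571, -0.122]
force: [0.3, -0.1, -2.8]
width: 0.0196
```

```bash
python3 -m crank '[[0.002,0,0,0,0,0,0],[0.002,0,0,0,0,0,0]]' 60
python3 - <<'E'
from h import *
s=st();f=snap("wrist","w25",(0,0,560,420),1.42)
E
```

```text
t: 37.15
eef_pos: [0.5081, -0.3663, 0.0113]
ee_rot: [0.932, 1.57, -0.549]
force: [-1.8, 2.1, 2.6]
width: 0.0196
t 37.15 pos [ 0.5081 -0.3663  0.0113] rot [ 0.932  1.57  -0.549] F [-1.82  2.09  2.63] w 0.0196 q [-0.31  0.49 -0.34  0.   -0.74  1.97]
```

View pics/w25.png

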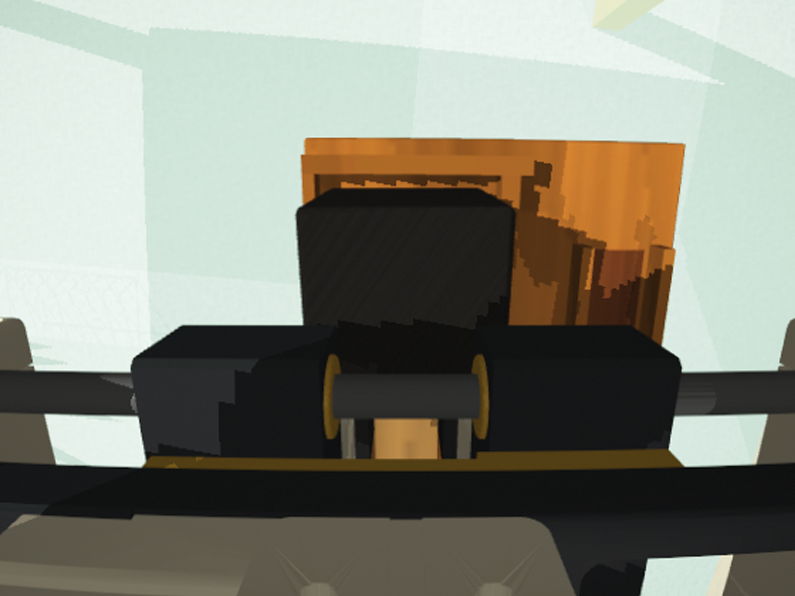

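```bash
python3 -m crank '[[0,0,0,0,0,0,0.25],[0,0,0,0,0,0,0.4],[0,0,0,0,0,0,0.4],[0,0,0,0,0,0,0.4],[-0.03,0,0,0,0,0,0.4],[-0.08,0,0,0,0,0,0.4],[-0.14,-0.04,0,0,0,0,0.5],[-0.17,-0.08,0,0,0,0,0.5],[-0.17,-0.08,0,0,0,0,0.5]]' 10
python3 - <<'E'
from h import *
s=st();f=snap("wrist","w26",(0,0,560,420),1.42)
f=snap("scene","sc26",(60,160,360,400),2.6)
E
```

```text
t: 38.33
eef_pos: [0.4274, -0.3742, 0.1846]
ee_rot: [1.042, 1.564, -0.441]
force: [0.5, -0.4, -1.2]
width: 0.0437
t 38.33 pos [ 0.4274 -0.3742  0.1846] rot [ 1.042  1.564 -0.441] F [ 0.52 -0.35 -1.2 ] w 0.0437 q [-0.37  0.21 -0.29  0.   -1.06  2.03]
```

View pics/w26.png

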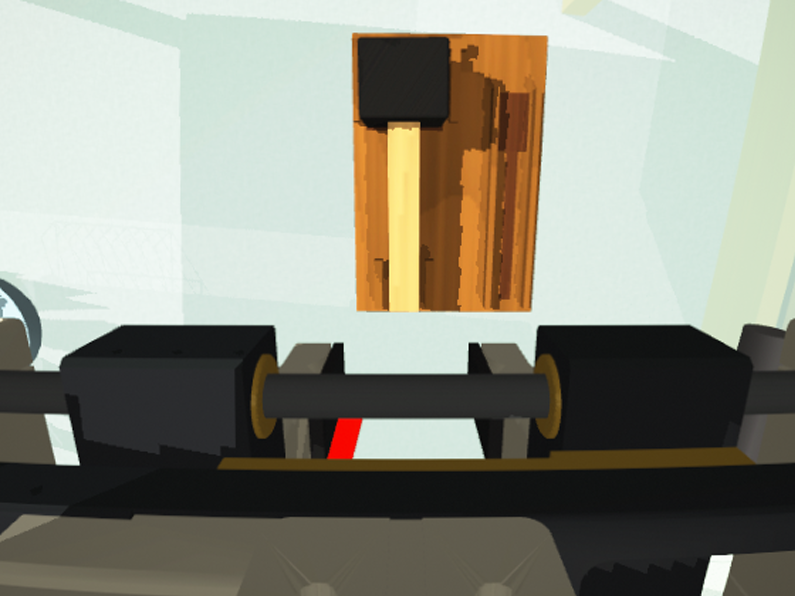

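View pics/sc26.png

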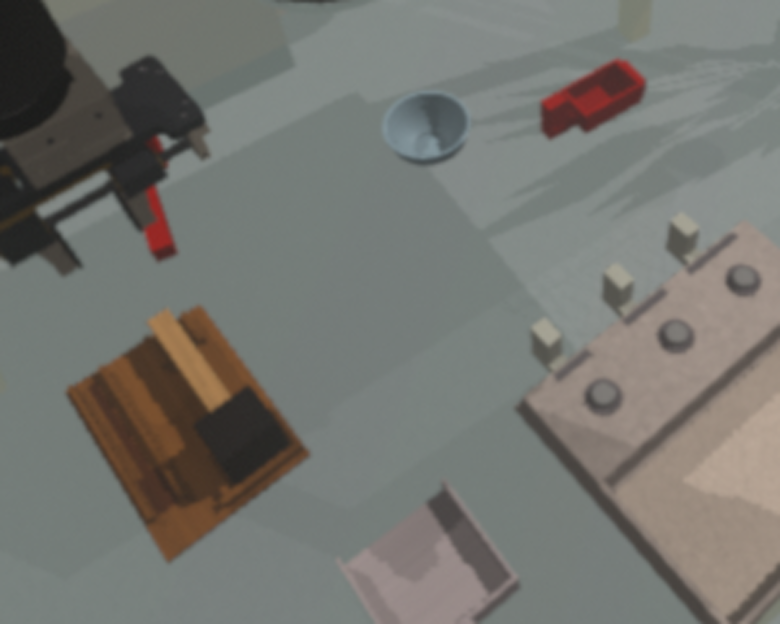

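```bash
python3 - <<'E'
from h import *
f=grab_frame("wrist"); s=1.42
h=unp(f,np.array([[359,38],[449,38],[448,118],[361,117]])/s,.056)[:,:2]; k=unp(f,np.array([[388,122],[420,122],[419,311],[389,311]])/s,.04)[:,:2]
a=(k[0]+k[1]-k[2]-k[3]); yw=np.arctan2(a[1],a[0]); print(h.round(4),h.mean(0),'yaw',yw, np.linalg.norm(h[0]-h[1]),np.linalg.norm(h[1]-h[2]))
e=k[2:].mean(0); o=e+.142*np.array([np.cos(yw),np.sin(yw)]); print('from end',o)
P=np.array([.5466,-.3627]); y0=.0905
for q in (h.mean(0),o): d=q-P; print('in place frame',d@[np.cos(y0),np.sin(y0)],d@[-np.sin(y0),np.cos(y0)])
r=unp(f,np.array([[352,33],[547,36],[532,311],[357,311]])/s,.004)[:,:2]; print(r.round(4), r.mean(0))
E
python3 -m crank '[[0,0,-0.05,0,0,0,0.5],[0,0.03,-0.1,0,0,0,0.5],[0,0.07,-0.15,0,0,0,0.5],[0,0.11,-0.2,0,0,0,0.5],[0,0.14,-0.25,0,0,0,0.5],[0,0.15,-0.28,0,0,0,0.5],[0,0.15,-0.28,0,0,0,0.5]]'
python3 - <<'E'
from h import *
s=st();f=snap("wrist","w27",(0,0,560,420),1.42)
E
```

```text
[[ 0.5661 -0.3351]
 [ 0.5705 -0.3844]
 [ 0.5283 -0.3884]
 [ 0.5244 -0.3392]] [ 0.54730488 -0.36178193] yaw 0.08825797798388688 0.04953253844933648 0.04240078074740738
from end [ 0.5497942  -0.36137783]
in place frame 0.0007849641376810836 0.0008506109742144515
in place frame 0.0033006209000381224 0.0010280830376398374
[[ 0.5821 -0.3245]
 [ 0.5924 -0.4514]
 [ 0.4065 -0.4687]
 [ 0.3951 -0.3403]] [ 0.49398553 -0.39621506]
t: 39.35
eef_pos: [0.5532, -0.0784, 0.1786]
ee_rot: [-1.531, 1.568, -3.009]
force: [-0.3, 0.2, -0.5]
width: 0.0442
t 39.35 pos [ 0.5532 -0.0784  0.1786] rot [-1.531  1.568 -3.009] F [-0.32  0.25 -0.46] w 0.0442 q [ 0.21  0.21 -0.31 -0.   -1.05  1.45]
```

View pics/w27.png

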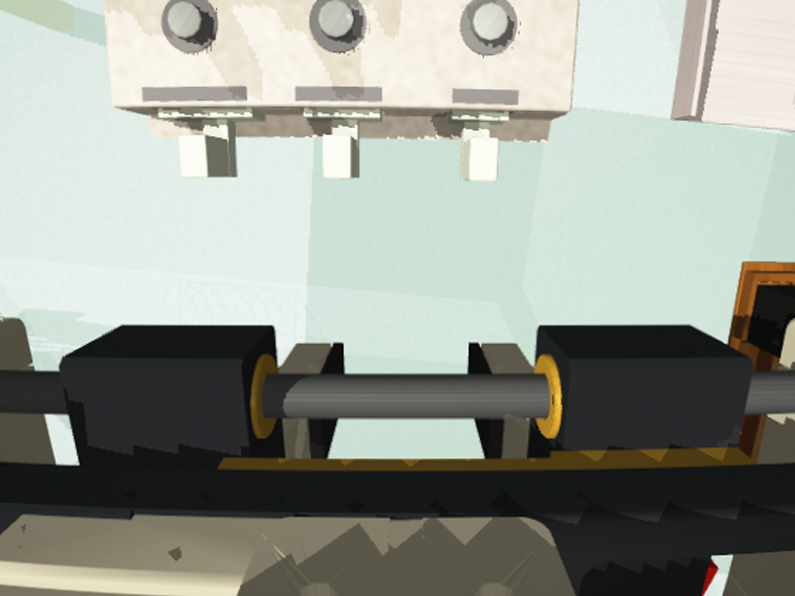

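Run:
```python
from h import *
f=snap("scene","sc28",(60,160,360,400),2.6); job_done()
```

```text
the job is handed in; nothing more can be done
```

View pics/sc28.png

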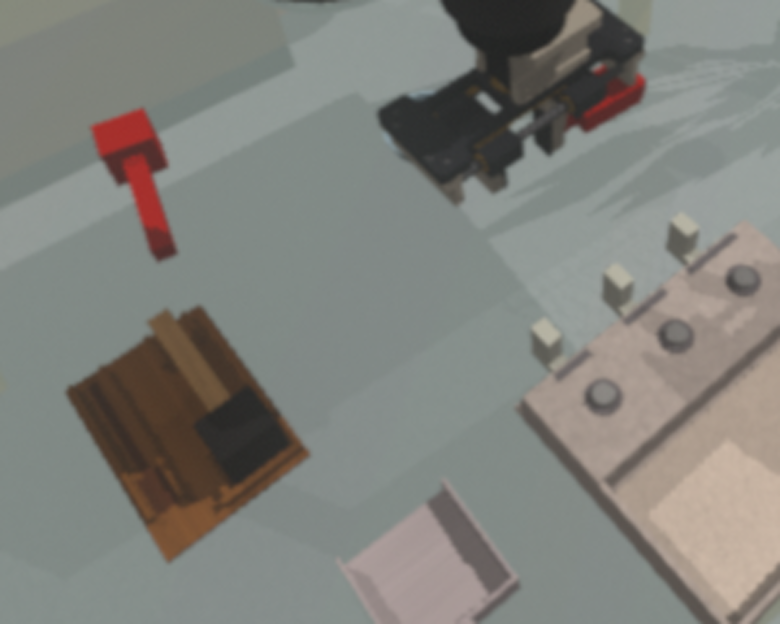

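The job is done and handed in at about 40 s of the 210 s allowed; `job_done` gave no verdict. All three white drawers (mid, wide, narrow) were present. I slid each one nose first into the slot of its own width, pushed the pegs down with the black mallet at about 20 N each, and laid the mallet in its place in the rack.

- **Drawers:** each push stalled at the stop with about 20 N. The fins measured 27 to 28 mm in front of the face, where 28 mm means fully home.
- **Pegs:** all three look fully down in the side, scene and wrist pictures. I compared their heights by eye against projected positions and did not measure them exactly.
- **Mallet:** two estimates put it 1 mm (from the head) and 3 mm (from the handle end) off its spot along x. Both put it about 1 mm off in y, and its yaw is within 0.01 rad. It is released, and the arm is clear of everything.
- **Bystanders:** I did not touch the dustpan, bowl or ring perch. I did not measure whether they moved; none looked moved in the pictures where I could see it.

No check failed. The two mallet estimates differ by about 2 mm, which is within the stated calibration accuracy.

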